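# Fetch the bread stamp from behind the trays and pack the bay again

## Task

The wooden bread stamp stands at the back of the black bay, shut in by the flour dredger and the two small trays: move the dredger and both trays out onto the white side board before you touch the stamp, then stand the stamp upright in the blue tray. Then put things back in the bay: the blue tray (with the stamp in it) where it stood before, the orange tray stacked on top of it, turned end for end relative to the blue one so that the lugs hold it up clear of the stamp, and the dredger upright where it stood before. Leave the seed jar, the pastry brush and the loaf where they are.

Things in the scene. Friction and masses are not known exactly. Their poses are not given: they have to be found in the camera images.
- blue_tray_center (a point): Blue stack-nest tray, the lower one: 150 long (x) x 66 wide (y) x 50 mm high, 0.13 kg, open top, floor 3 mm, 120 x 39 mm inside. Grip it across the 66 mm at mid-length, on the upright rim band 34 to 50 mm above its underside; below that it tapers to a foot of 127 x 44 mm. In the bay it lies along the bay's x (0.05 rad), left or right. Point: tray's centre, 25 mm above the underside; x towards its two-lug end.
- orange_tray_center (a point): Orange tray: same shape, axes and point as the blue, starts beside it facing the same way. Black lugs inside the rim of each: two at +x, one at -x, reaching in to 52 mm from the centre. Set on the other the same way round it nests (16 mm up); turned end for end the lugs hold it, underside 42 mm above the other's underside, sunk 8 mm in the rim with about 5 mm play all round.
- dredger_center (a point): Flour dredger: closed upright aluminium can with a red top, 40 mm diameter, 90 mm high, 0.22 kg. It stands on a yellow spot in the bay between the two trays, about 6 mm from each, beside the middle of their length, so it bars the place where a finger must go to take a tray. Point: centre of the can, half-way up (45 mm above its underside).
- stamp_center (a point): Wooden bread stamp standing upright: foot disc 28 mm diameter and 9 mm high, above it a round grip 22 mm diameter; 30 mm high in all, 0.05 kg. It stands at the back of the bay, about 12 mm from each tray and 14 mm from the back wall. Point: centre of the stamp, half-way up (15 mm above its foot).
- bay: The bay: fixed black sheet, about 182 (x) x 226 mm (y), floor top at z = 6 mm, back wall 50 mm high at +x (inner face 81 mm from the origin), rims 12 mm high on the other sides. Trays stand about 59 mm to +y and -y of the origin, between small white marks. Origin: underside, near the middle; x points to the back wall.
- board: The side area: fixed white plastic board, 190 (x) x 250 mm (y), 6 mm thick, on the bench left or right of the bay. It takes both trays and the dredger side by side, for instance with centres at y = -85, 0 and +85 mm, trays along its x. Origin: centre of its underside; top at z = 6 mm.
- jar_center (a point): Bystander: amber seed jar with green lid, 50 mm diameter, 75 mm high, between bay and board. Must stay where it is. Point: half-way up.
- pastry_brush: Bystander: pastry brush, about 190 mm long, lying across the bench nearer the robot. Must stay where it is. Origin: underside, middle of its length.
- bread_center (a point): Bystander: loaf of bread, about 196 x 98 x 85 mm, beyond the jar. Must stay where it is. Point: half-way up.
Things that resemble listed ones, but are neither listed nor needed, are in the scene too. There is more than one size of the part that bears orange_tray_center; the job needs the smaller.

How it is judged:
By the outcome, as a careful person would: the job done as asked, in the order asked, and still so for the second after the job is handed in, with the robot touching nothing.
It also fails if it takes over 149 s, if anything falls off the work surface, if the arm or the gripper's body presses on something with over 40 N, if the wrist force passes 120 N, or if a joint passes its speed limit or range.

## Robot

A 6-joint arm with a two-finger parallel gripper is mounted at the origin on the work surface. World frame = base frame: x ahead of the robot, y to its left, z up, the work surface at z = 0. Lengths are in m, angles in rad, forces in N, time in s.
With the tool pointing down it reaches from about 0.35 to 0.775 m from the base axis. Payload 7.3 kg.
Tool frame: the origin (TCP) lies on the centre line of the jaws, within the pads' length; the fingertips stand robot.nose_length ahead of it and the grasp point (between the pads) is the TCP (robot.nose_length is the distance from the TCP to the fingertips, in m); z points along the fingers, y is the direction in which the jaws open and shut (so a half turn about z gives the same grasp; the last joint's range is limited). The gripper opens to 92 mm and grips with 3 to 60 N. Pads are 19 mm wide; open, the fingers measure 130 mm over their backs; the gripper's body (75 mm by 190 mm) begins 47 mm behind the grasp point.
Start: joints at [1.131, 0.342, 1.524, -0, 1.275, -0.146], TCP at [0.152, 0.503, 0.246] pointing down, gripper open.
Joint ranges: [-2.53, 2.53], [-0.77, 2.02], [0.04, 2.7], [-1, 4.14], [0.28, 2.66], [-3.11, 3.11]. Speed limits (rad/s): [2.57, 2.57, 3.14, 3.14, 3.14, 3.14].

## Interface

Orientations are given as [roll, pitch, yaw] about the fixed x, y, z axes, in that order (R = Rz(yaw) Ry(pitch) Rx(roll)).
In Python, from cell import robot, read_camera gives the robot as it stands.
- The arm moves only by the shell command python3 -m crank 'ROWS' [FORCE]. ROWS is JSON, a list of rows, each a list of 7 numbers: the shift along the tool's x, y, z in cm, then the turn, a rotation vector about the tool's x, y, z in degrees, then the opening, from 0 (shut) to 1 (fully open). In form: [[tx, ty, tz, wx, wy, wz, jaw], ...]. A call has 1 to 5 rows; each row is the pose to reach, as a shift and turn from the pose commanded when the call began, along the tool's axes at that moment; what a row does not reach only later rows make up. A row lasts 1/8 s, in which the tool goes at most 62.5 mm and 10.7 degrees, less where a joint would pass 70% of its speed; a pose out of reach is approached as far as the arm can. A call with a gripper value outside its range is refused whole. The fingers move at their own pace and stop on an object; FORCE is the grip in N (left out, the last holds). Time passes only in rows, so rows that repeat a pose let the fingers close. It gives the time, the measured TCP pose, the force and the opening at its end, in the units of the state.
- robot.observe(): the state, without advancing time (a new reading comes with each control period).
- read_camera(name): name is "scene" or "top" or "wrist"; returns a dict with "frame" (384x512x3 uint8, red, green, blue), "intrinsics" (3x3 intrinsics, pixels), "R" (3x3) and "t" (3): a world point X has camera coordinates R X + t. Camera axes: x right, y down, z forward; pixel columns grow to the right and rows downward; lengths in m; the calibration is good to about 2 mm. A picture is of the moment at which its call begins. There is no depth.
- robot.hand_in(): hands the job in, once; it reports no verdict.
The state is a dict: "time": time; "qpos": joint angles; "qvel": joint speeds; "joint_efforts": joint torques, N m; "tool_pos": TCP position; "tool_rot": TCP orientation; "contact_force": force on the tool from outside, world axes, zero at the start; "torque": the same for the moment, N m; "opening": finger opening in m.
Only numpy, scipy, OpenCV 4.12 (cv2) and the standard library are available. Lean on these libraries where they do the work, as an engineer would, in place of code of your own. Each camera call takes 0.05 s, during which the arm holds its last target.

## Working session

There is one attempt and no reset: what is moved stays moved. The work goes in short steps, Python scripts to look and compute and a shell command to move; the robot and the scene stay as the last step left them, time stands still between calls to the robot, and variables do not carry over. Pictures are saved under pics/ and viewed, and the job is handed in when it is done.

```bash
ls; mkdir -p pics; python3 - <<'E'
from cell import robot, read_camera
import cv2,numpy as np
print(robot.observe()); print(robot.nose_length)
for n in ["scene","top","wrist"]:
    c=read_camera(n); cv2.imwrite(f"pics/{n}0.png",c["frame"][:,:,::-1]); 
    print(n,c["intrinsics"].tolist(),np.round(c["R"],4).tolist(),c["t"])
E
```

```text
pics
{'time': 0.0, 'qpos': array([ 1.13101363e+00,  3.42725856e-01,  1.52501267e+00, -1.03515421e-05,
        1.27543934e+00, -1.46020244e-01]), 'qvel': array([ 6.12552318e-04, -4.33757205e-04,  2.16199018e-05,  1.48717661e-03,
       -3.26539154e-04,  1.66380762e-04]), 'joint_efforts': array([-5.43943825e-04, -4.31248355e+01, -2.44217777e+01,  7.19388644e-02,
        5.59698092e-02, -1.19373485e-04]), 'tool_pos': array([0.15184101, 0.50215641, 0.24504485]), 'tool_rot': array([-3.14002287e+00, -2.20857843e-04,  2.84783305e+00]), 'contact_force': array([-0.40044332,  0.46137362, -0.02283855]), 'torque': array([ 0.03083337, -0.06866321,  0.02667607]), 'opening': 0.09183761287019652}
0.019
scene [[371.9396684530373, 0.0, 257.40274447296645], [0.0, 371.9396684530373, 189.35949216363284], [0.0, 0.0, 1.0]] [[-0.8363, 0.5483, 0.0051], [0.3605, 0.5569, -0.7482], [-0.4131, -0.6239, -0.6634]] [ 0.43361815 -0.13386511  1.13778305]
top [[368.3053581682121, 0.0, 251.20368035872733], [0.0, 368.3053581682121, 191.95969026671324], [0.0, 0.0, 1.0]] [[-0.0035, -0.9999, 0.0106], [-0.9965, 0.0026, -0.0836], [0.0835, -0.0109, -0.9964]] [-0.01479146  0.53631031  0.8850948 ]
wrist [[281.20497470493564, 0.0, 250.92232820864479], [0.0, 281.20497470493564, 192.91499920598932], [0.0, 0.0, 1.0]] [[0.2891, 0.9573, -0.0002], [0.9286, -0.2804, 0.2431], [0.2327, -0.0705, -0.97]] [-0.52432596 -0.03002274  0.38863574]
```

```bash
python3 - <<'E'
import cv2
for n in ["scene","top"]:
    im=cv2.imread(f"pics/{n}0.png"); cv2.imwrite(f"pics/{n}0b.png",cv2.resize(im,(800,600),interpolation=cv2.INTER_CUBIC))
E
```

```text
(no output)
```

View pics/scene0b.png

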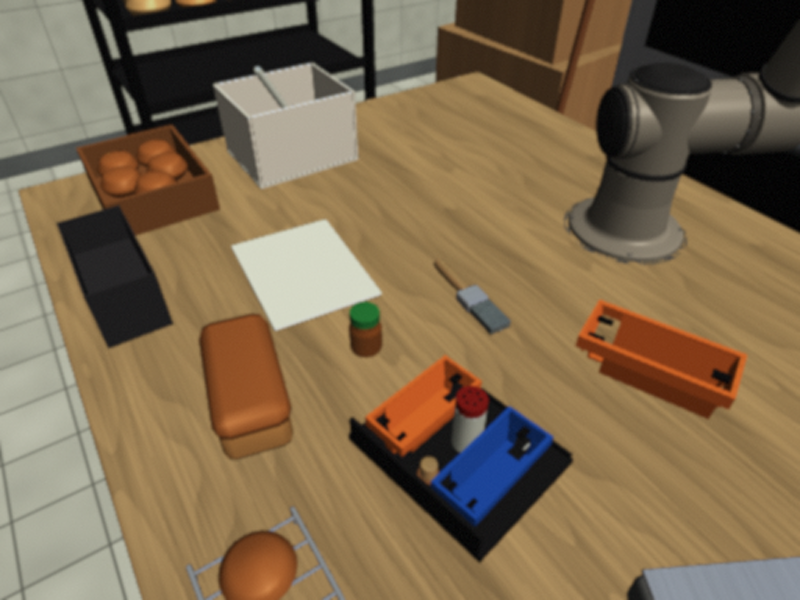

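View pics/top0b.png

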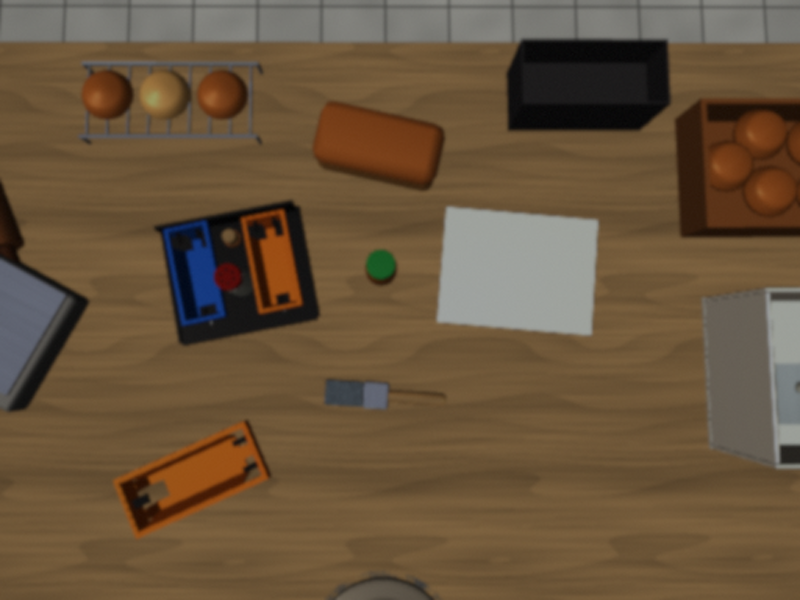

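View pics/wrist0.png

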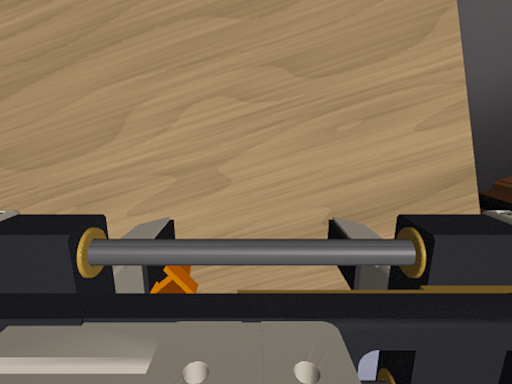

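```bash
cat > h.py <<'E'
from cell import robot, read_camera
import cv2,numpy as np
from scipy.spatial.transform import Rotation as Ro
def back(c,uv,z):
    K=c["intrinsics"];R=np.array(c["R"]);t=np.array(c["t"])
    d=R.T@np.linalg.inv(K)@np.array([uv[0],uv[1],1.]);o=-R.T@t
    return o+d*(z-o[2])/d[2]
def proj(c,X):
    X=np.atleast_2d(X).astype(float);p=(c["R"]@X.T).T+c["t"];p=(c["intrinsics"]@p.T).T
    return p[:,:2]/p[:,2:]
def crop(c,x0,y0,x1,y1,name,draw=None):
    s=min(800/(x1-x0),600/(y1-y0))
    im=cv2.resize(np.ascontiguousarray(c["frame"][y0:y1,x0:x1,::-1]),None,fx=s,fy=s,interpolation=cv2.INTER_CUBIC)
    for pts,col,closed in (draw or []):
        q=((proj(c,pts)+.5-[x0,y0])*s).astype(np.int32); cv2.polylines(im,[q],closed,col,1,cv2.LINE_AA)
    cv2.imwrite("pics/"+name+".png",im); return s
def rect(cx,cy,yaw,lx,ly,z):
    a=np.array([[1,1],[1,-1],[-1,-1],[-1,1]])*[lx/2,ly/2];r=np.array([[np.cos(yaw),-np.sin(yaw)],[np.sin(yaw),np.cos(yaw)]])
    return np.c_[a@r.T+[cx,cy],np.full(4,z)]
def circ(cx,cy,r,z):
    a=np.linspace(0,2*np.pi,36);return np.c_[cx+r*np.cos(a),cy+r*np.sin(a),np.full(36,z)]
def go(x,y,z,yaw,s=None):
    """row to reach TCP pose pointing down, jaw axis y at yaw"""
    s=s or robot.observe();R=Ro.from_euler('xyz',s["tool_rot"]);T=Ro.from_euler('xyz',[np.pi,0,yaw])
    best=min((yaw,yaw+np.pi),key=lambda w:(R.inv()*Ro.from_euler('xyz',[np.pi,0,w])).magnitude())
    d=R.inv().apply(np.array([x,y,z])-s["tool_pos"])*100; w=(R.inv()*Ro.from_euler('xyz',[np.pi,0,best])).as_rotvec(degrees=True)
    print("row",np.round(d,2),np.round(w,2))
E
python3 - <<'E'
from h import *
c=read_camera("top"); 
print(crop(c,95,125,210,225,"t1"))
print(crop(c,190,120,400,230,"t2"))
c=read_camera("scene");print(crop(c,220,215,380,360,"s1"))
E
```

```text
6.0
3.8095238095238093
4.137931034482759
```

View pics/t1.png

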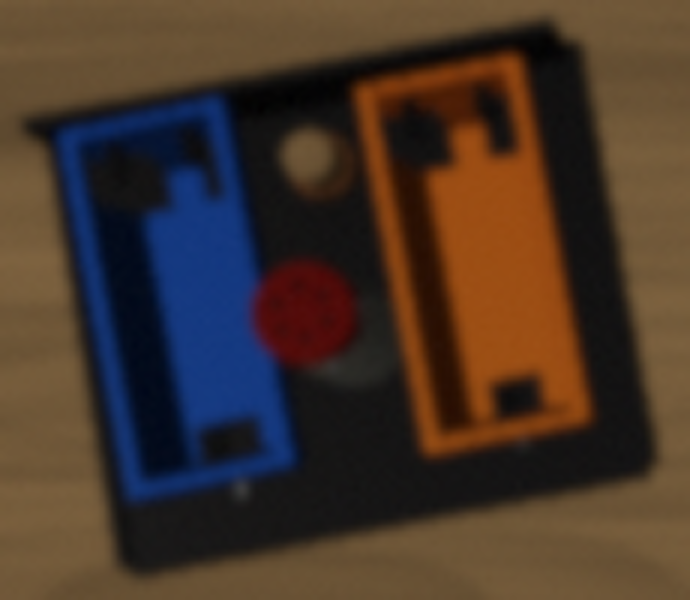

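View pics/t2.png

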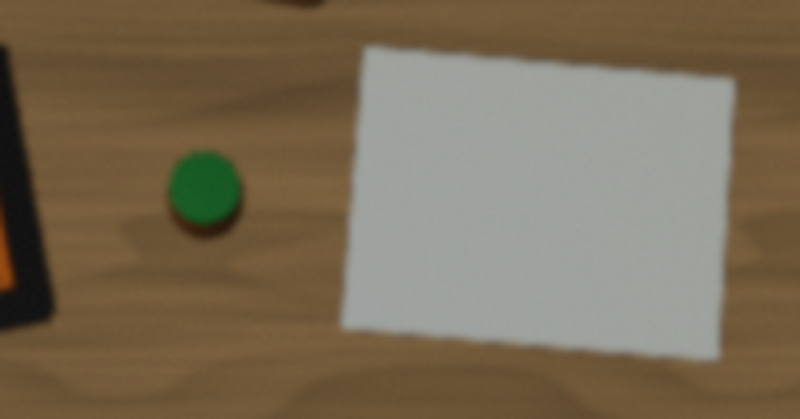

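View pics/s1.png

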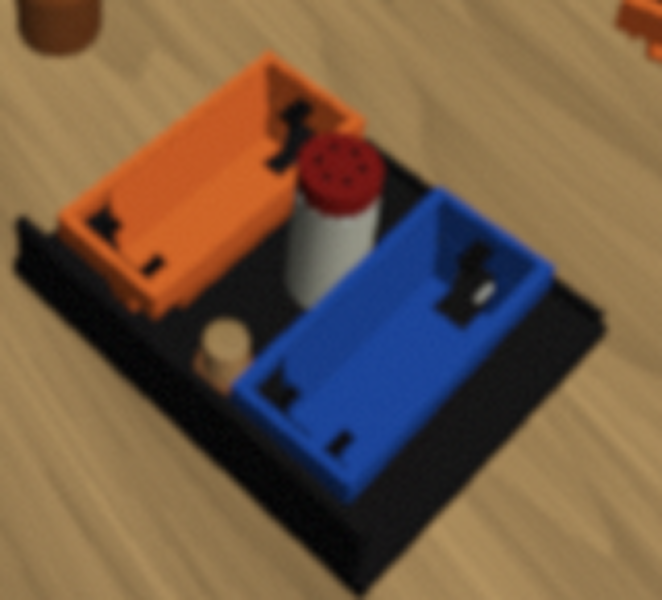

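```bash
python3 - <<'E'
from h import *
c=read_camera("top")
def P(l,s,o,z): return np.array([back(c,np.array(p)/s+o-.5,z) for p in l])
o=[95,125]
R=lambda a:np.round(a,4)
for n,l in (("blue",[(58,128),(222,97),(297,468),(132,500)]),("orange",[(355,85),(523,52),(592,425),(430,457)])):
    q=P(l,6,o,.056); m=q.mean(0); e=(q[0]+q[1]-q[2]-q[3])/2; f=(q[0]+q[3]-q[1]-q[2])/2
    print(n,R(m[:2]),"L",R(np.hypot(*e[:2])),"W",R(np.hypot(*f[:2])),"yaw",R(np.arctan2(e[1],e[0])),R(np.arctan2(-f[0],f[1])))
print("dredger",R(P([(306,312)],6,o,.096)))
print("stamp",R(P([(310,155)],6,o,.036)))
q=P([(365,47),(735,77),(718,360),(341,327)],800/210,[190,120],.006);e=(q[0]+q[1]-q[2]-q[3])/2
print("board",R(q.mean(0)),R(np.arctan2(e[1],e[0])),np.hypot(*e[:2]))
print("jar",R(P([(205,188)],800/210,[190,120],.075)))
E
```

```text
blue [0.577  0.2858] L 0.1518 W 0.0657 yaw 0.2198 0.1902
orange [0.5942 0.1685] L 0.1524 W 0.0664 yaw 0.2023 0.1955
dredger [[0.5659 0.2237 0.096 ]]
stamp [[0.6379 0.24   0.036 ]]
board [ 0.5867 -0.219   0.006 ] -0.0939 0.18896631626535673
jar [[0.586  0.0024 0.075 ]]
```

```bash
cat > ov.py <<'E'
from h import *
def drawlist():
    G=(0,255,0);Y=(0,255,255);M=(255,0,255)
    d=[(rect(.577,.2858,.205,.15,.066,.056),Y,True),(rect(.5942,.1685,.2,.15,.066,.056),G,True),
     (circ(.5659,.2237,.02,.096),M,True),(circ(.5659,.2237,.02,.006),M,True),(circ(.638,.24,.011,.036),G,True),(circ(.638,.24,.014,.006),G,True),(circ(.586,.0024,.025,.075),G,True),
     (rect(.5867,-.219,-.094,.19,.25,.006),M,True)]
    return d
E
python3 - <<'E'
from ov import *
c=read_camera("scene");crop(c,220,215,380,360,"s2",drawlist())
c=read_camera("top");crop(c,95,125,210,225,"t3",drawlist())
E
```

```text
(no output)
```

View pics/s2.png

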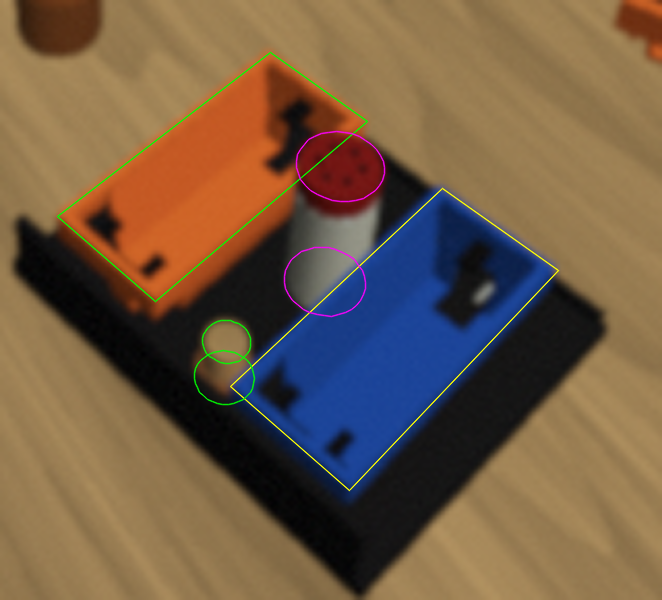

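View pics/t3.png

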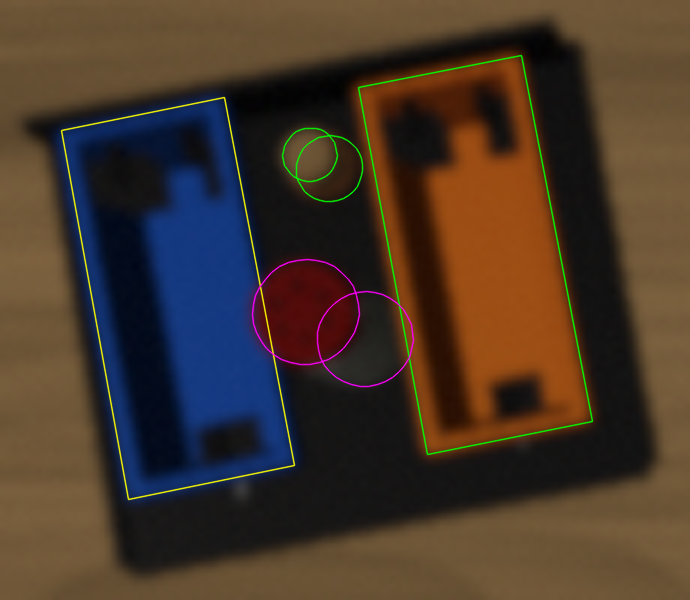

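```bash
python3 - <<'E'
from h import *
go(.566,.2237,.20,1.77)
E
```

```text
row [-47.7  -14.69   4.57] [-1.000e-02  0.000e+00  6.175e+01]
```

```bash
python3 -m crank '[[-47.7,-14.7,4.6,0,0,61.7,1],[-47.7,-14.7,4.6,0,0,61.7,1],[-47.7,-14.7,4.6,0,0,61.7,1],[-47.7,-14.7,4.6,0,0,61.7,1],[-47.7,-14.7,4.6,0,0,61.7,1]]' 20; python3 - <<'E'
from h import *
go(.566,.2237,.20,1.77)
E
```

```text
time: 1.02
tool_pos: [0.4117, 0.3274, 0.2171]
tool_rot: [3.141, -0.0, 1.904]
contact_force: [0.4, 1.5, 0.4]
opening: 0.0917
row [-14.85  11.19   1.71] [ 0.03 -0.02  7.69]
```

```bash
python3 -m crank '[[-14.8,11.2,1.7,0,0,7.7,1],[-14.8,11.2,1.7,0,0,7.7,1],[-14.8,11.2,1.7,0,0,7.7,1],[-14.8,11.2,1.7,0,0,7.7,1],[-14.8,11.2,1.7,0,0,7.7,1]]' 20; python3 - <<'E'
from h import *
go(.566,.2237,.20,1.77)
c=read_camera("wrist"); crop(c,0,0,512,384,"w1",__import__("ov").drawlist()); print(proj(c,[[.566,.2237,.096]]))
E
```

```text
time: 1.65
tool_pos: [0.5646, 0.2264, 0.1997]
tool_rot: [-3.14, -0.0, 1.775]
contact_force: [0.5, 1.1, -0.1]
opening: 0.0919
row [-0.3   0.09 -0.03] [-0.07 -0.02  0.3 ]
[[252.61511472 200.78482051]]
```

View pics/w1.png

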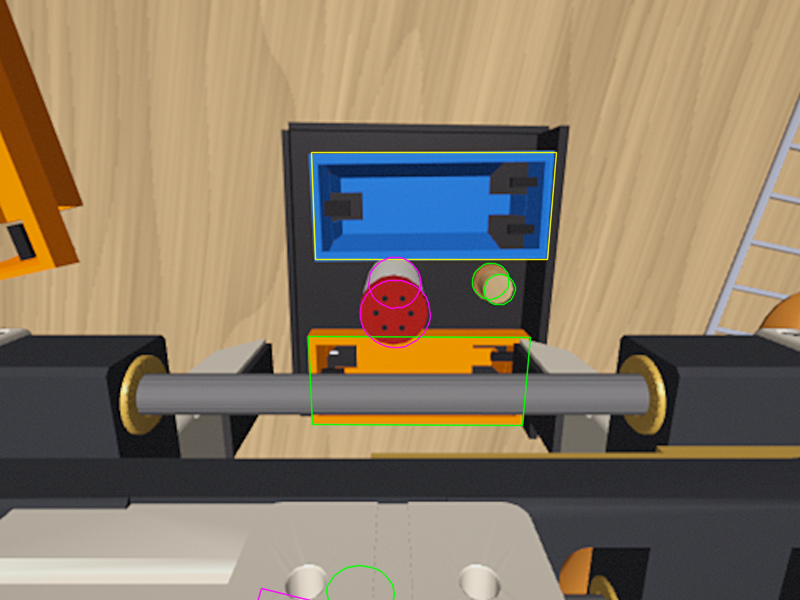

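```bash
python3 -m crank '[[-0.3,0.1,5,0,0,0.3,1],[-0.3,0.1,9,0,0,0.3,1],[-0.3,0.1,10,0,0,0.3,1],[-0.3,0.1,10,0,0,0.3,1]]'; python3 - <<'E'
from h import *
go(.566,.2237,.068,1.77)
E
```

```text
time: 2.2
tool_pos: [0.5664, 0.2246, 0.1008]
tool_rot: [3.141, -0.0, 1.772]
contact_force: [0.4, -0.5, 0.2]
opening: 0.0915
row [-0.08 -0.06  3.28] [ 0.03 -0.01  0.11]
```

```bash
python3 -m crank '[[-0.1,-0.05,2,0,0,0,1],[-0.1,-0.05,3.2,0,0,0,1],[-0.1,-0.05,3.2,0,0,0,1],[-0.1,-0.05,3.2,0,0,0,0.3],[-0.1,-0.05,3.2,0,0,0,0.3]]' 20;  python3 -m crank '[[0,0,0,0,0,0,0.3],[0,0,0,0,0,0,0.3],[0,0,0,0,0,0,0.3],[0,0,0,0,0,0,0.3]]' 20; python3 - <<'E'
from h import *
go(.566,.2237,.068,1.77)
c=read_camera("wrist"); crop(c,0,0,512,384,"w2",__import__("ov").drawlist())
E
```

```text
time: 2.82
tool_pos: [0.5668, 0.2228, 0.0689]
tool_rot: [3.14, -0.0, 1.771]
contact_force: [-0.0, 0.1, -0.4]
opening: 0.0764
time: 3.32
tool_pos: [0.5662, 0.2226, 0.068]
tool_rot: [-3.141, -0.0, 1.771]
contact_force: [-0.2, 0.7, -0.4]
opening: 0.04
row [ 0.11 -0.   -0.  ] [-0.01 -0.    0.04]
```

View pics/w2.png

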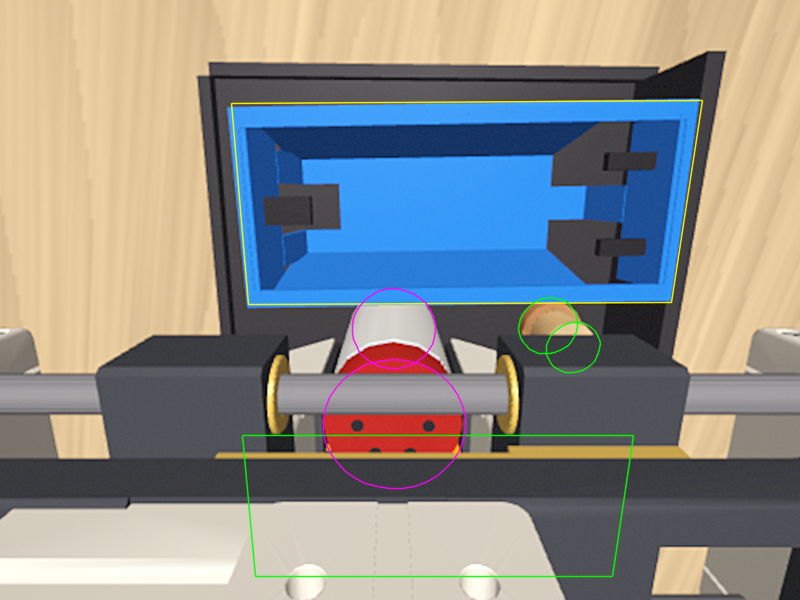

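```bash
python3 -m crank '[[0,0,-2,0,0,0,0.3],[0,0,-8,0,0,0,0.3],[0,0,-13,0,0,0,0.3],[0,0,-13,0,0,0,0.3]]' 20; python3 - <<'E'
from h import *
go(.522,-.2129,.20,1.77-.294)
E
```

```text
time: 3.88
tool_pos: [0.5682, 0.2232, 0.2024]
tool_rot: [3.133, -0.001, 1.771]
contact_force: [0.2, 0.3, -3.0]
opening: 0.0398
row [-41.82 -13.19   0.1 ] [ 0.49 -0.1  16.89]
```

```bash
python3 -m crank '[[-41.8,-13.2,0,0,0,16.9,0.3],[-41.8,-13.2,0,0,0,16.9,0.3],[-41.8,-13.2,0,0,0,16.9,0.3],[-41.8,-13.2,0,0,0,16.9,0.3],[-41.8,-13.2,0,0,0,16.9,0.3]]' 20; python3 - <<'E'
from h import *
go(.522,-.2129,.20,1.77-.294)
E
```

```text
time: 4.5
tool_pos: [0.5318, -0.0897, 0.1961]
tool_rot: [-3.138, -0.001, 1.476]
contact_force: [0.4, -1.1, -1.6]
opening: 0.0396
row [-12.36   0.19  -0.4 ] [-0.18 -0.05 -0.01]
```

```bash
python3 -m crank '[[-12.4,0.2,0,0,0,0,0.3],[-12.4,0.2,0,0,0,0,0.3],[-12.4,0.2,0,0,0,0,0.3],[-12.4,0.2,0,0,0,0,0.3]]' 20; python3 - <<'E'
from h import *
go(.522,-.2129,.072,1.77-.294)
c=read_camera("wrist"); crop(c,0,0,512,384,"w3",__import__("ov").drawlist())
E
```

```text
time: 5.0
tool_pos: [0.5226, -0.2111, 0.1963]
tool_rot: [-3.139, -0.002, 1.475]
contact_force: [1.0, 0.3, -2.7]
opening: 0.0399
row [-2.100e-01 -1.000e-02  1.243e+01] [-0.17 -0.12 -0.07]
```

View pics/w3.png

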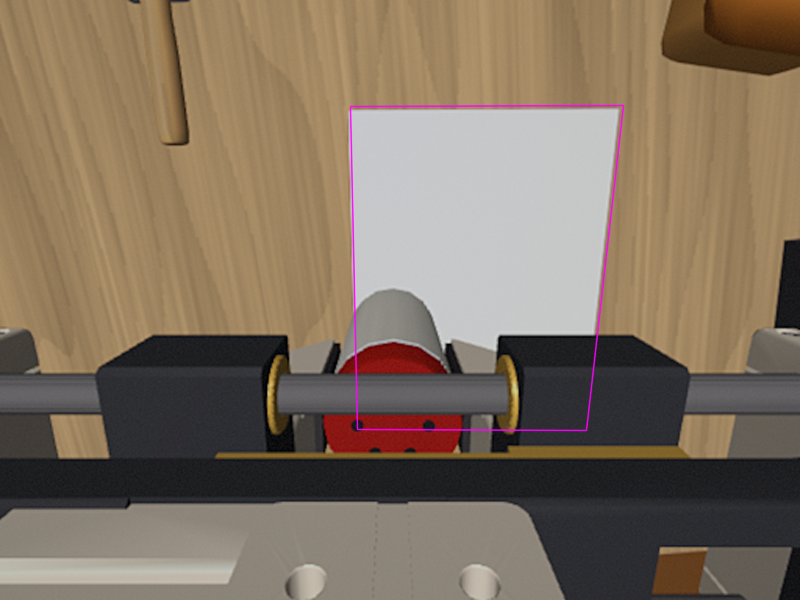

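```bash
python3 -m crank '[[-0.2,0,6,0,0,0,0.3],[-0.2,0,10,0,0,0,0.3],[-0.2,0,12.2,0,0,0,0.3],[-0.2,0,12.6,0,0,0,0.3],[-0.2,0,12.7,0,0,0,0.3]]' 20; python3 -m crank '[[0,0,0.0,0,0,0,0.3],[0,0,0,0,0,0,0.3]]'
```

```text
time: 5.68
tool_pos: [0.5239, -0.2129, 0.0716]
tool_rot: [3.141, 0.0, 1.477]
contact_force: [0.6, -1.3, -2.5]
opening: 0.0397
time: 5.92
tool_pos: [0.5238, -0.2139, 0.072]
tool_rot: [3.14, 0.001, 1.476]
contact_force: [-0.5, 0.4, -1.9]
opening: 0.0398
```

```bash
python3 -m crank '[[0,0,0.3,0,0,0,0.3],[0,0,0.35,0,0,0,0.3],[0,0,0.35,0,0,0,0.3]]'
```

```text
time: 6.3
tool_pos: [0.5234, -0.2139, 0.068]
tool_rot: [3.141, 0.0, 1.476]
contact_force: [0.1, -0.5, 2.2]
opening: 0.0392
```

```bash
python3 -m crank '[[0,0,0,0,0,0,0.9],[0,0,0,0,0,0,0.9],[0,0,0,0,0,0,0.9],[0,0,0,0,0,0,0.9]]';python3 -m crank '[[0,0,-5,0,0,0,1],[0,0,-10,0,0,0,1],[0,0,-15,0,0,0,1],[0,0,-15,0,0,0,1]]'; python3 - <<'E'
from h import *
c=read_camera("wrist"); crop(c,0,0,512,384,"w4",__import__("ov").drawlist())
go(.5942,.1685,.22,.2)
go(.5942,.1685,.22,.2-.6)
E
```

```text
time: 6.8
tool_pos: [0.5233, -0.2137, 0.0674]
tool_rot: [-3.142, -0.0, 1.476]
contact_force: [-0.5, 1.1, -0.5]
opening: 0.0752
time: 7.3
tool_pos: [0.5251, -0.2147, 0.2219]
tool_rot: [3.133, 0.004, 1.476]
contact_force: [-0.0, -0.4, 1.2]
opening: 0.0918
row [38.75  3.36 -0.12] [ 2.40e-01 -6.00e-02  7.31e+01]
row [38.75  3.36 -0.12] [  0.13   0.21 -72.53]
```

View pics/w4.png

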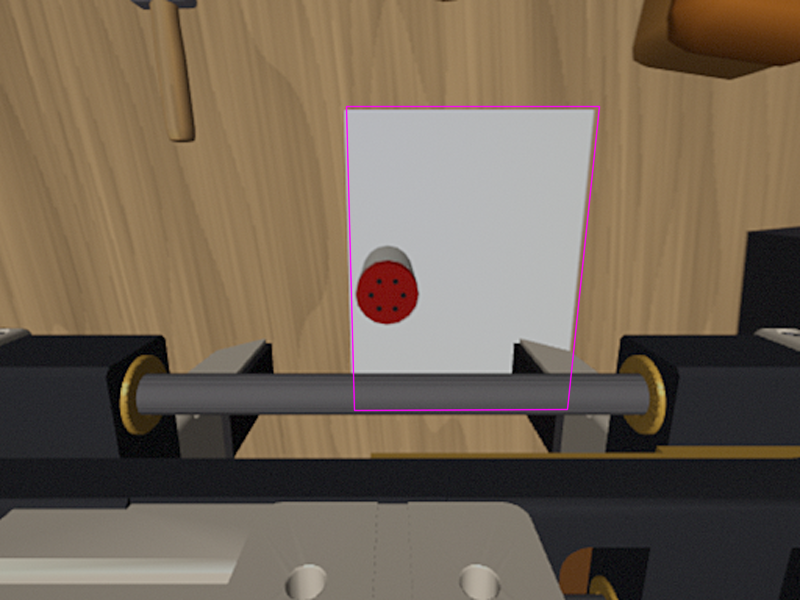

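```bash
python3 -m crank '[[38.7,3.4,0,0,0,73,1],[38.7,3.4,0,0,0,73,1],[38.7,3.4,0,0,0,73,1],[38.7,3.4,0,0,0,73,1],[38.7,3.4,0,0,0,73,1]]';python3 - <<'E'
from h import *
go(.5942,.1685,.2,.2)
E
```

```text
time: 7.98
tool_pos: [0.5757, 0.0709, 0.2157]
tool_rot: [-3.14, 0.002, 0.606]
contact_force: [0.6, -0.5, -0.1]
opening: 0.0918
row [ 7.08 -6.96  1.57] [-0.07  0.15 23.27]
```

```bash
python3 -m crank '[[7.1,-7,1.5,0,0,23.3,1],[7.1,-7,1.5,0,0,23.3,1],[7.1,-7,1.5,0,0,23.3,1],[7.1,-7,1.5,0,0,23.3,1]]';python3 - <<'E'
from h import *
go(.5942,.1685,.056,.2)
c=read_camera("wrist"); crop(c,0,0,512,384,"w5",__import__("ov").drawlist())
c=read_camera("scene");crop(c,220,215,380,360,"s5",__import__("ov").drawlist())
E
```

```text
time: 8.48
tool_pos: [0.5933, 0.1677, 0.2005]
tool_rot: [-3.141, 0.003, 0.207]
contact_force: [-0.6, -0.3, 0.4]
opening: 0.0919
row [ 0.15 -0.06 14.45] [-0.01  0.19  0.4 ]
```

View pics/w5.png

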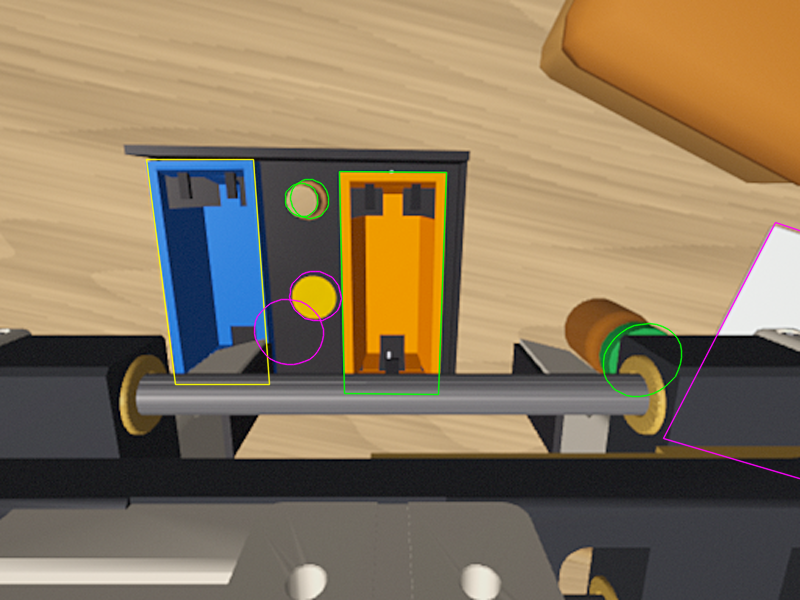

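```bash
python3 -m crank '[[0.15,-0.1,5,0,0.1,0.4,1],[0.15,-0.1,10,0,0.1,0.4,1],[0.15,-0.1,14,0,0.1,0.4,1],[0.15,-0.1,14.4,0,0.1,0.4,1],[0.15,-0.1,14.4,0,0.1,0.4,1]]';python3 - <<'E'
from h import *
go(.5942,.1685,.056,.2)
E
```

```text
time: 9.2
tool_pos: [0.5963, 0.1682, 0.0597]
tool_rot: [3.142, -0.003, 0.198]
contact_force: [0.5, 0.4, 1.5]
opening: 0.0919
row [-0.2  -0.07  0.37] [ 0.   -0.19 -0.11]
```

```bash
python3 -m crank '[[-0.2,0,0.4,0,0,-0.1,1],[-0.2,0,0.4,0,0,-0.1,1],[-0.2,0,0.4,0,0,-0.1,0.6],[-0.2,0,0.4,0,0,-0.1,0.6],[-0.2,0,0.4,0,0,-0.1,0.6]]' 25;python3 -m crank '[[0,0,0,0,0,0,0.6],[0,0,0,0,0,0,0.6]]' 25;python3 - <<'E'
from h import *
go(.5942,.1685,.056,.2)
c=read_camera("wrist"); crop(c,0,0,512,384,"w6",__import__("ov").drawlist())
E
```

```text
time: 9.82
tool_pos: [0.5935, 0.1682, 0.0547]
tool_rot: [-3.142, -0.002, 0.2]
contact_force: [-0.4, 0.5, 1.0]
opening: 0.0665
time: 10.07
tool_pos: [0.5935, 0.1682, 0.0547]
tool_rot: [-3.142, -0.002, 0.2]
contact_force: [0.1, -0.3, 1.5]
opening: 0.0658
row [ 0.07 -0.02 -0.13] [-0.   -0.11  0.01]
```

View pics/w6.png

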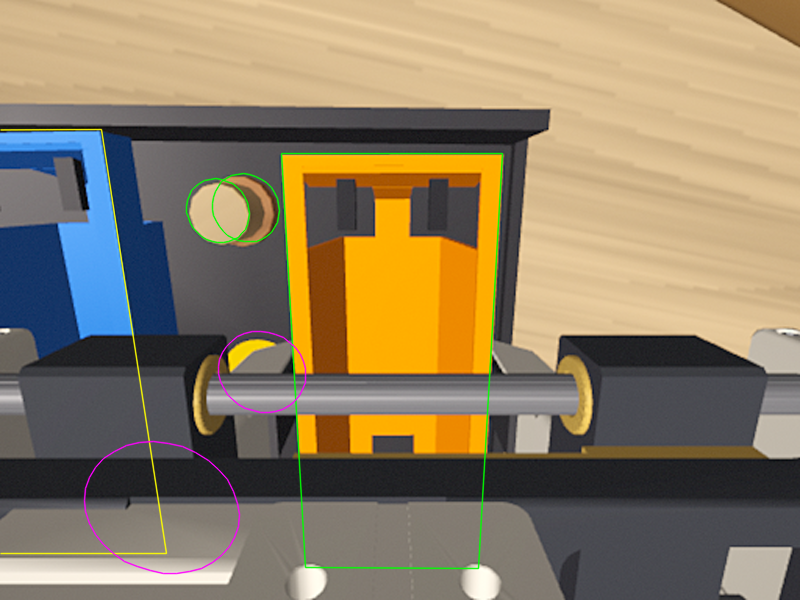

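```bash
python3 -m crank '[[0,0,-3,0,0,0,0.6],[0,0,-9,0,0,0,0.6],[0,0,-15,0,0,0,0.6],[0,0,-15,0,0,-5,0.6]]' 25;python3 - <<'E'
from h import *
go(.5792,-.2986,.2,3.05-.8)
E
```

```text
time: 10.62
tool_pos: [0.5957, 0.1685, 0.2104]
tool_rot: [3.14, -0.012, 0.289]
contact_force: [-0.0, -0.3, -1.8]
opening: 0.0659
row [-14.92  44.3    0.92] [-0.35 -0.68 67.67]
```

```bash
python3 -m crank '[[-14.9,44.3,0.5,0,0,-53,0.6],[-14.9,44.3,0.5,0,0,-53,0.6],[-14.9,44.3,0.5,0,0,-53,0.6],[-14.9,44.3,0.5,0,0,-53,0.6],[-14.9,44.3,0.5,0,0,-53,0.6]]';python3 - <<'E'
from h import *
go(.5792,-.2986,.2,3.05-.8)
E
```

```text
time: 11.25
tool_pos: [0.5825, -0.1273, 0.201]
tool_rot: [3.141, -0.001, 1.175]
contact_force: [1.0, -0.2, -1.1]
opening: 0.0655
row [-15.93   6.3    0.08] [ 9.000e-02 -3.000e-02 -6.161e+01]
```

```bash
python3 -m crank '[[-15.9,6.3,0.1,0,0,-61.6,0.6],[-15.9,6.3,0.1,0,0,-61.6,0.6],[-15.9,6.3,0.1,0,0,-61.6,0.6],[-15.9,6.3,0.1,0,0,-61.6,0.6],[-15.9,6.3,0.1,0,0,-61.6,0.6]]';python3 - <<'E'
from h import *
go(.5792,-.2986,.2,3.05)
E
```

```text
time: 11.88
tool_pos: [0.5782, -0.2974, 0.1993]
tool_rot: [3.14, -0.001, 2.101]
contact_force: [-0.4, 0.6, -2.0]
opening: 0.0657
row [-0.16  0.03 -0.07] [ 9.000e-02 -1.000e-02 -5.436e+01]
```

```bash
python3 -m crank '[[-0.2,0,0,0,0,-54.4,0.6],[-0.2,0,0,0,0,-54.4,0.6],[-0.2,0,0,0,0,-54.4,0.6],[-0.2,0,0,0,0,-54.4,0.6],[-0.2,0,0,0,0,-54.4,0.6]]';python3 -m crank '[[0,0,0,0,0,-1.0,0.6]]';python3 - <<'E'
from h import *
go(.5792,-.2986,.056,3.05)
c=read_camera("wrist"); crop(c,0,0,512,384,"w7",__import__("ov").drawlist())
E
```

```text
time: 12.5
tool_pos: [0.5795, -0.2981, 0.1996]
tool_rot: [3.14, 0.001, 3.041]
contact_force: [0.2, 0.1, -1.4]
opening: 0.0659
time: 12.62
tool_pos: [0.5795, -0.2981, 0.1997]
tool_rot: [3.141, 0.001, 3.051]
contact_force: [-0.4, 0.5, -1.2]
opening: 0.0657
row [ 0.04 -0.06 14.37] [0.06 0.05 0.06]
```

View pics/w7.png

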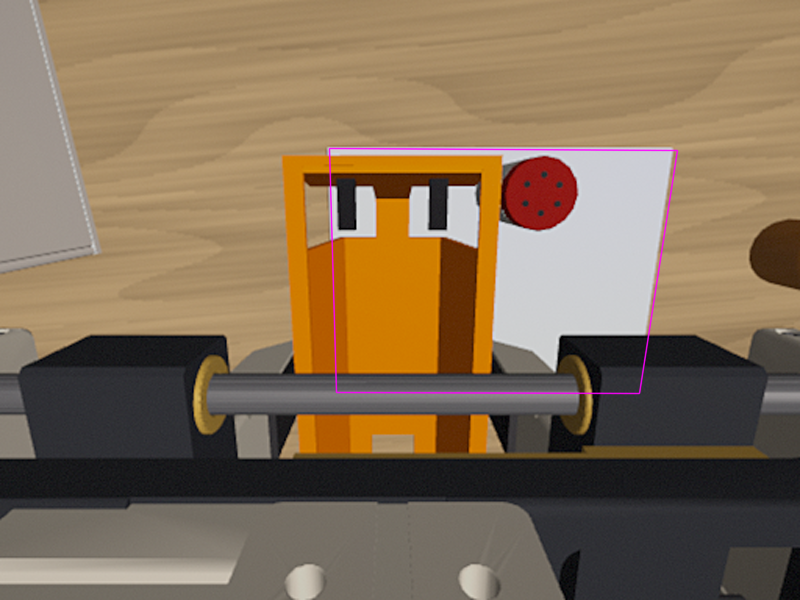

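```bash
python3 -m crank '[[0,-0.1,5,0,0,0,0.6],[0,-0.1,10,0,0,0,0.6],[0,-0.1,13.5,0,0,0,0.6],[0,-0.1,14.0,0,0,0,0.6],[0,-0.1,14.2,0,0,0,0.6]]';python3 -m crank '[[0,0,0,0,0,0,0.6]]'
```

```text
time: 13.3
tool_pos: [0.5806, -0.2996, 0.0592]
tool_rot: [-3.141, 0.003, 3.05]
contact_force: [0.1, -0.6, -1.2]
opening: 0.0658
time: 13.42
tool_pos: [0.5808, -0.2998, 0.0601]
tool_rot: [-3.141, 0.004, 3.051]
contact_force: [0.3, -0.6, -0.9]
opening: 0.066
```

```bash
python3 -m crank '[[0,0,0.3,0,0,0,0.6],[0,0,0.5,0,0,0,0.6],[0,0,0.6,0,0,0,0.6],[0,0,0.6,0,0,0,0.6]]'
```

```text
time: 13.92
tool_pos: [0.5803, -0.2994, 0.0546]
tool_rot: [-3.141, 0.003, 3.052]
contact_force: [-4.2, 2.3, 11.2]
opening: 0.0656
```

```bash
python3 -m crank '[[0,0,-0.1,0,0,0,0.95],[0,0,-0.1,0,0,0,0.95],[0,0,-0.1,0,0,0,0.95]]';python3 -m crank '[[0,0,-4,0,0,0,1],[0,0,-10,0,0,0,1],[0,0,-15,0,0,0,1],[0,0,-15,0,0,0,1]]'; python3 - <<'E'
from h import *
c=read_camera("wrist"); crop(c,0,0,512,384,"w8",__import__("ov").drawlist())
go(.577,.2858,.2,.205+.8)
E
```

```text
time: 14.3
tool_pos: [0.5799, -0.2991, 0.053]
tool_rot: [3.141, 0.001, 3.052]
contact_force: [-0.6, -0.9, -0.6]
opening: 0.0866
time: 14.8
tool_pos: [0.5814, -0.3004, 0.2083]
tool_rot: [-3.138, 0.01, 3.052]
contact_force: [0.5, -0.3, -1.0]
opening: 0.092
row [ 5.58 58.28  0.41] [ -0.23   0.23 -62.72]
```

View pics/w8.png

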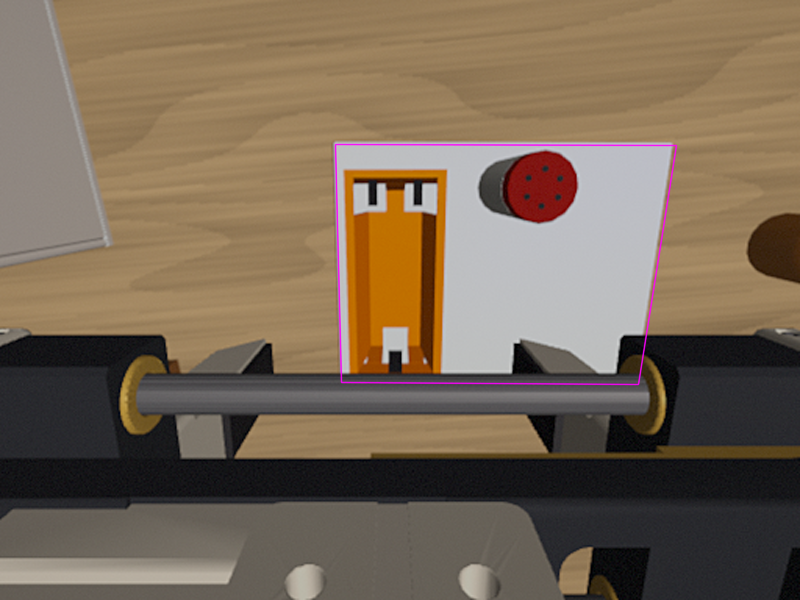

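```bash
python3 - <<'E'
from h import *
go(.577,.2858,.2,.205+3.1416)
E
python3 -m crank '[[5.6,58.3,0.4,0,0,-17,1],[5.6,58.3,0.4,0,0,-17,1],[5.6,58.3,0.4,0,0,-17,1],[5.6,58.3,0.4,0,0,-17,1],[5.6,58.3,0.4,0,0,-17,1]]'; python3 - <<'E'
from h import *
go(.577,.2858,.2,.205+3.1416)
E
```

```text
row [ 5.58 58.28  0.41] [ -0.12   0.29 -16.88]
time: 15.48
tool_pos: [0.5766, 0.0153, 0.1992]
tool_rot: [3.14, -0.001, -2.935]
contact_force: [0.7, 0.2, 0.2]
opening: 0.0918
row [-5.59 26.47 -0.06] [ 0.06 -0.08  0.1 ]
```

```bash
python3 -m crank '[[-5.6,26.5,0,0,0,0,1],[-5.6,26.5,0,0,0,0,1],[-5.6,26.5,0,0,0,0,1],[-5.6,26.5,0,0,0,0,1],[-5.6,26.5,0,0,0,0,1]]'; python3 -m crank '[[0,0,0,0,0,0,1],[0,0,0,0,0,0,1]]'; python3 - <<'E'
from h import *
go(.577,.2858,.056,.205+3.1416)
c=read_camera("wrist"); crop(c,0,0,512,384,"w9",__import__("ov").drawlist())
E
```

```text
time: 16.1
tool_pos: [0.5765, 0.2874, 0.1989]
tool_rot: [3.141, -0.002, -2.931]
contact_force: [-0.4, -1.2, -0.1]
opening: 0.0917
time: 16.35
tool_pos: [0.5782, 0.2823, 0.2005]
tool_rot: [-3.141, 0.0, -2.936]
contact_force: [-0.6, -0.5, -0.3]
opening: 0.0918
row [ 0.05  0.38 14.45] [-0.05  0.01  0.03]
```

View pics/w9.png

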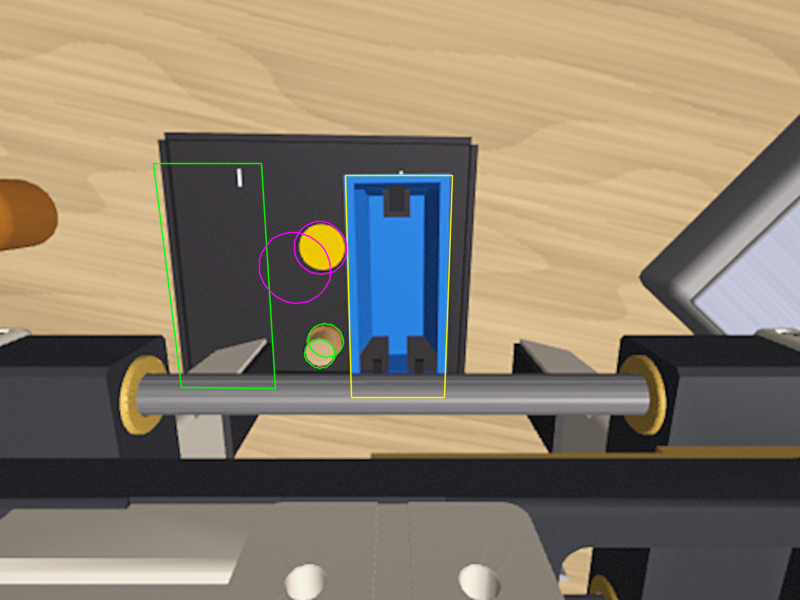

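```bash
python3 - <<'E'
from h import *
a=read_camera("wrist");b=read_camera("top")
Pm=lambda c:c["intrinsics"]@np.c_[c["R"],c["t"]]
X=cv2.triangulatePoints(Pm(a),Pm(b),np.array([[413.],[176.]]),np.array([[54.4],[192.]]));print((X[:3]/X[3]).ravel())
X=cv2.triangulatePoints(Pm(a),Pm(b),np.array([[443.],[192.]]),np.array([[50.],[192.]]));print((X[:3]/X[3]).ravel())
go(.577,.2858,.056,.205+3.1416)
E
```

```text
[0.53807435 0.47646111 0.0016719 ]
[0.52877093 0.40728226 0.15211775]
row [ 0.1   0.38 14.53] [-0.01  0.09 -0.02]
```

```bash
python3 -m crank '[[0,0.4,5,0,0,0,1],[0,0.4,10,0,0,0,1],[0,0.4,14,0,0,0,1],[0,0.4,14,0,0,0,1],[0,0.4,14,0,0,0,1]]';python3 - <<'E'
from h import *
go(.577,.2858,.0547,.205+3.1416)
E
```

```text
time: 17.12
tool_pos: [0.5788, 0.2879, 0.0632]
tool_rot: [3.141, 0.005, -2.936]
contact_force: [0.2, 0.4, 1.8]
opening: 0.0918
row [ 0.23 -0.16  0.85] [0.02 0.26 0.06]
```

```bash
python3 -m crank '[[0.2,-0.15,0.7,0,0.2,0,1],[0.2,-0.15,0.7,0,0.2,0,1],[0.2,-0.15,0.7,0,0.2,0,1]]';python3 - <<'E'
from h import *
go(.577,.2858,.0547,.205+3.1416)
E
```

```text
time: 17.5
tool_pos: [0.5761, 0.2863, 0.055]
tool_rot: [3.141, -0.001, -2.935]
contact_force: [0.6, 0.0, -0.1]
opening: 0.0919
row [-0.07 -0.06  0.03] [ 0.01 -0.04  0.11]
```

Close the jaws.

```bash
python3 -m crank '[[0,0,0,0,0,0,0.6],[0,0,0,0,0,0,0.6],[0,0,0,0,0,0,0.6],[0,0,0,0,0,0,0.6],[0,0,0,0,0,0,0.6]]' 25;python3 - <<'E'
from h import *
print(robot.observe()["tool_pos"],robot.observe()["tool_rot"])
c=read_camera("wrist"); crop(c,0,0,512,384,"w10",__import__("ov").drawlist())
E
```

```text
time: 18.12
tool_pos: [0.5759, 0.2862, 0.0544]
tool_rot: [3.142, -0.002, -2.935]
contact_force: [-0.9, -0.8, 0.4]
opening: 0.0661
[0.57593304 0.2861677  0.0543701 ] [ 3.14158597e+00 -1.65113974e-03 -2.93460222e+00]
```

View pics/w10.png

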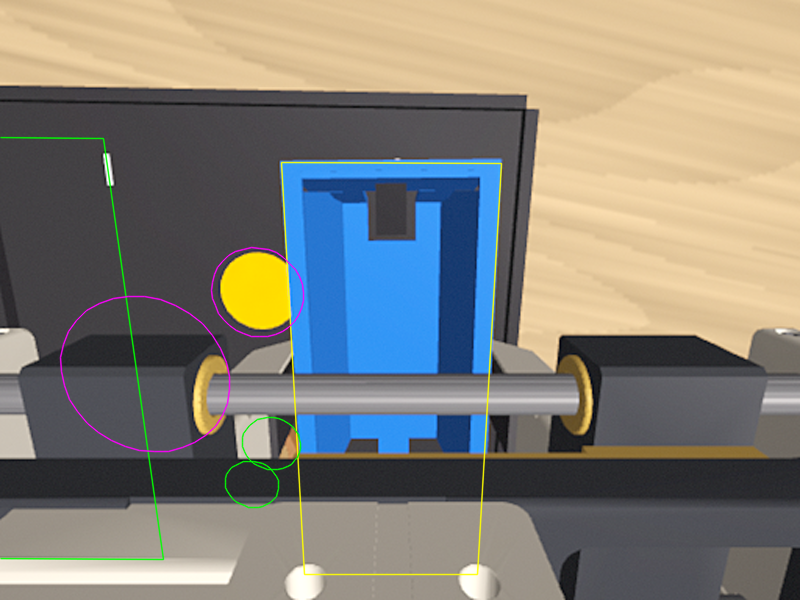

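```bash
python3 -m crank '[[0,0,-3,0,0,0,0.6],[0,0,-9,0,0,0,0.6],[0,0,-15,0,0,0,0.6],[0,0,-15,0,0,0,0.6]]' 25;python3 - <<'E'
from h import *
go(.5942,-.1394,.2,3.05)
E
```

```text
time: 18.68
tool_pos: [0.5785, 0.2872, 0.2102]
tool_rot: [3.14, 0.009, -2.935]
contact_force: [0.0, -0.3, -2.9]
opening: 0.066
row [  7.24 -42.07   0.89] [ 0.17  0.51 17.11]
```

```bash
python3 -m crank '[[7.2,-42.1,0.5,0,0,17,0.6],[7.2,-42.1,0.5,0,0,17,0.6],[7.2,-42.1,0.5,0,0,17,0.6],[7.2,-42.1,0.5,0,0,17,0.6],[7.2,-42.1,0.5,0,0,17,0.6]]';python3 - <<'E'
from h import *
go(.5942,-.1394,.2,3.05)
E
```

```text
time: 19.3
tool_pos: [0.587, -0.0278, 0.1991]
tool_rot: [-3.142, -0.004, 3.052]
contact_force: [2.0, 0.7, -1.0]
opening: 0.0655
row [ -1.72 -11.05  -0.1 ] [-0.   -0.23  0.11]
```

```bash
python3 -m crank '[[-1.7,-11.1,0,0,0,0,0.6],[-1.7,-11.1,0,0,0,0,0.6],[-1.7,-11.1,0,0,0,0,0.6],[-1.7,-11.1,0,0,0,0,0.6]]';python3 -m crank '[[0,0,3,0,0,0,0.6],[0,0,8,0,0,0,0.6],[0,0,10,0,0,0,0.6],[0,0,10,0,0,0,0.6]]';python3 - <<'E'
from h import *
go(.5942,-.1394,.0547,3.05)
E
```

```text
time: 19.8
tool_pos: [0.5942, -0.1375, 0.1993]
tool_rot: [3.141, -0.004, 3.051]
contact_force: [1.1, -0.8, -1.2]
opening: 0.0655
time: 20.3
tool_pos: [0.5935, -0.1359, 0.0987]
tool_rot: [3.141, -0.006, 3.054]
contact_force: [1.1, 0.2, -0.7]
opening: 0.0654
row [-0.13 -0.35  4.4 ] [ 0.06 -0.35  0.23]
```

```bash
python3 -m crank '[[-0.1,-0.3,3,0,-0.3,0.2,0.6],[-0.1,-0.3,3.9,0,-0.3,0.2,0.6],[-0.1,-0.3,4.1,0,-0.3,0.2,0.6],[-0.1,-0.3,4.2,0,-0.3,0.2,0.6],[-0.1,-0.3,4.2,0,-0.3,0.2,0.6]]'
```

```text
time: 20.92
tool_pos: [0.5958, -0.1413, 0.0596]
tool_rot: [-3.141, 0.005, 3.048]
contact_force: [0.9, -0.6, -1.1]
opening: 0.066
```

```bash
python3 -m crank '[[0,0.1,0.3,0,0,0,0.6],[0,0.1,0.4,0,0,0,0.6],[0,0.1,0.5,0,0,0,0.6],[0,0.1,0.5,0,0,0,0.6]]'
```

```text
time: 21.42
tool_pos: [0.5956, -0.1402, 0.0543]
tool_rot: [-3.141, 0.004, 3.048]
contact_force: [-1.6, 1.4, 4.5]
opening: 0.0657
```

```bash
python3 -m crank '[[0,0,-0.1,0,0,0,0.95],[0,0,-0.1,0,0,0,0.95],[0,0,-0.1,0,0,0,0.95]]';python3 -m crank '[[0,0,-4,0,0,0,1],[0,0,-10,0,0,0,1],[0,0,-15,0,0,0,1],[0,0,-15,0,0,0,1]]'; python3 - <<'E'
from h import *
c=read_camera("wrist"); crop(c,0,0,512,384,"w11",[(rect(.5967,-.1405,-.094,.15,.066,.056),(0,255,255),True)])
c=read_camera("top");crop(c,95,110,400,320,"t11",__import__("ov").drawlist())
go(.638,.24,.2,.2+3.1416)
E
```

```text
time: 21.8
tool_pos: [0.5955, -0.1403, 0.0546]
tool_rot: [-3.141, 0.004, 3.048]
contact_force: [-0.2, -0.6, -0.9]
opening: 0.0863
time: 22.3
tool_pos: [0.597, -0.1408, 0.2096]
tool_rot: [-3.139, 0.013, 3.048]
contact_force: [-0.3, 0.7, -0.4]
opening: 0.0917
row [-0.76 38.24  0.45] [ -0.06   0.22 -16.8 ]
```

View pics/w11.png

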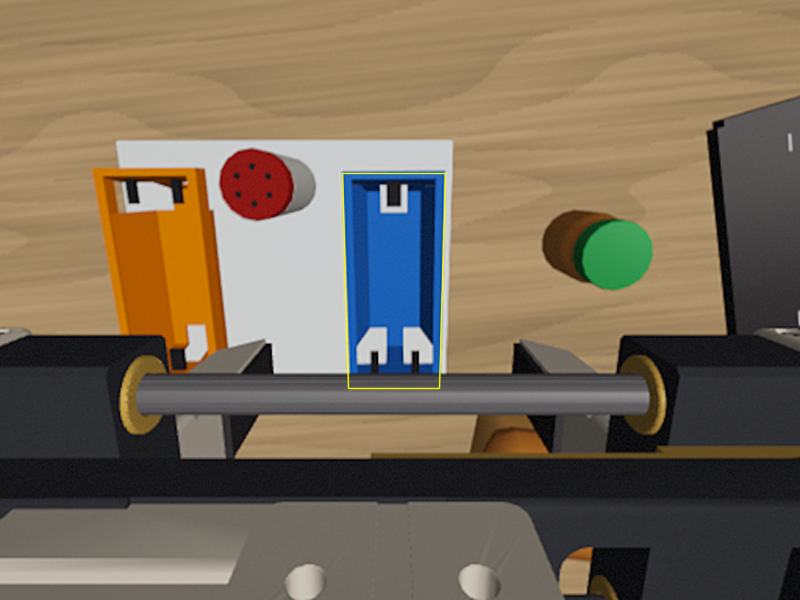

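View pics/t11.png

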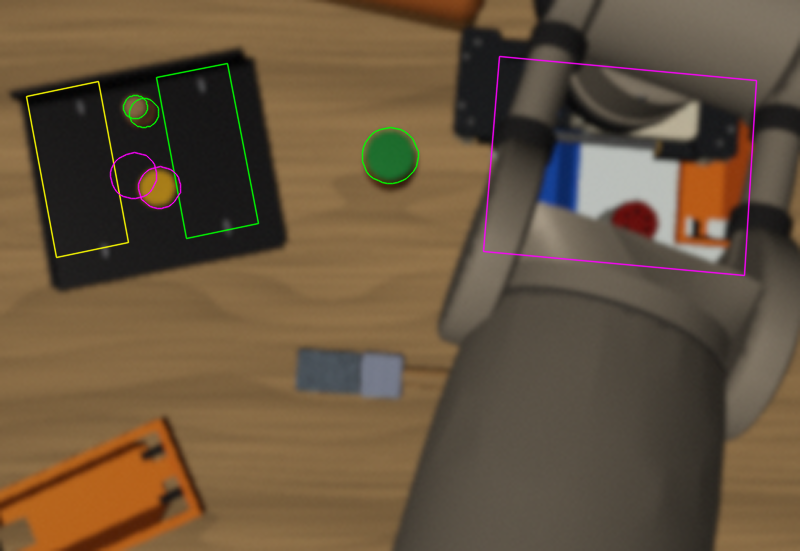

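```bash
python3 -m crank '[[-0.8,38.2,0.5,0,0,-16.8,1],[-0.8,38.2,0.5,0,0,-16.8,1],[-0.8,38.2,0.5,0,0,-16.8,1],[-0.8,38.2,0.5,0,0,-16.8,1],[-0.8,38.2,0.5,0,0,-16.8,1]]';python3 - <<'E'
from h import *
go(.638,.24,.2,.2+3.1416)
E
```

```text
time: 23.02
tool_pos: [0.6297, 0.1721, 0.1981]
tool_rot: [-3.14, -0.0, -2.942]
contact_force: [0.8, -0.1, 0.2]
opening: 0.0916
row [-2.16  6.49 -0.2 ] [-0.08 -0.03 -0.01]
```

```bash
python3 -m crank '[[-2.2,6.5,0,0,0,0,1],[-2.2,6.5,0,0,0,0,1],[-2.2,6.5,0,0,0,0,1],[-2.2,6.5,6,0,0,0,1],[-2.2,6.5,6,0,0,0,1]]';python3 -m crank '[[0,0,0,0,0,0,1],[0,0,0,0,0,0,1]]';python3 - <<'E'
from h import *
go(.638,.24,.037,.2+3.1416)
c=read_camera("wrist"); crop(c,0,0,512,384,"w12",__import__("ov").drawlist())
E
```

```text
time: 23.65
tool_pos: [0.6364, 0.2355, 0.1352]
tool_rot: [-3.139, -0.009, -2.944]
contact_force: [-0.3, 1.0, 0.1]
opening: 0.092
time: 23.9
tool_pos: [0.6407, 0.238, 0.1432]
tool_rot: [-3.14, 0.007, -2.942]
contact_force: [-0.1, 0.3, 0.3]
opening: 0.0917
row [ 0.31  0.27 10.61] [-0.08  0.42 -0.05]
```

View pics/w12.png

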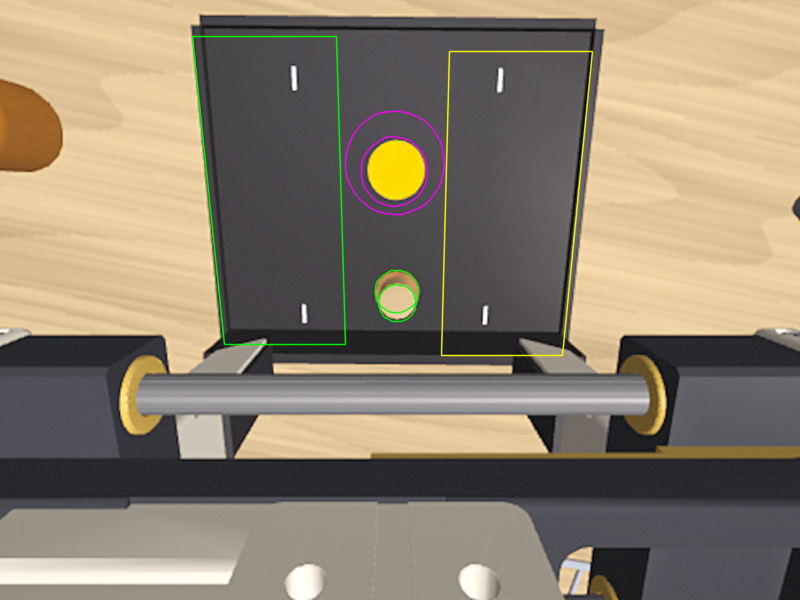

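```bash
python3 -m crank '[[0.3,0.2,4,0,0,0,1],[0.3,0.2,7,0,0,0,1],[0.3,0.2,8,0,0,0,1],[0.3,0.2,8,0,0,0,1],[0.3,0.2,8,0,0,0,1]]';python3 - <<'E'
from h import *
go(.638,.24,.037,.2+3.1416)
E
```

```text
time: 24.58
tool_pos: [0.6374, 0.2399, 0.0624]
tool_rot: [-3.14, 0.006, -2.942]
contact_force: [-0.2, -0.1, -0.3]
opening: 0.092
row [-0.04 -0.    2.55] [-0.08  0.37  0.  ]
```

```bash
python3 -m crank '[[0,0,1.5,0,0.3,0,1],[0,0,2.4,0,0.3,0,1],[0,0,2.4,0,0.3,0,0.8],[0,0,2.4,0,0.3,0,0.6]]' 15;python3 - <<'E'
from h import *
go(.638,.24,.037,.2+3.1416)
E
```

```text
time: 25.08
tool_pos: [0.6366, 0.2397, 0.0365]
tool_rot: [-3.14, -0.002, -2.942]
contact_force: [-0.6, 0.2, 0.4]
opening: 0.0763
row [-0.15  0.01 -0.05] [-0.08 -0.11 -0.  ]
```

```bash
python3 -m crank '[[-0.1,0,0,0,0,0,0.15],[-0.1,0,0,0,0,0,0.15],[-0.1,0,0,0,0,0,0.15],[-0.1,0,0,0,0,0,0.15],[-0.1,0,0,0,0,0,0.15]]' 15;python3 -m crank '[[0,0,0,0,0,0,0.15],[0,0,0,0,0,0,0.15],[0,0,0,0,0,0,0.15]]' 15
```

```text
time: 25.7
tool_pos: [0.6374, 0.2398, 0.0365]
tool_rot: [-3.14, -0.002, -2.942]
contact_force: [0.2, -0.2, -0.3]
opening: 0.0266
time: 26.08
tool_pos: [0.6374, 0.2398, 0.0365]
tool_rot: [-3.14, -0.002, -2.942]
contact_force: [0.6, 0.6, 0.5]
opening: 0.0214
```

```bash
python3 -m crank '[[0,0,-3,0,0,0,0.15],[0,0,-9,0,0,0,0.15],[0,0,-14,0,0,0,0.15],[0,0,-14,0,0,0,0.15]]' 15;python3 - <<'E'
from h import *
c=read_camera("wrist"); crop(c,0,0,512,384,"w13")
go(.5967,-.1405,.18,1.477)
E
```

```text
time: 26.58
tool_pos: [0.6399, 0.2407, 0.1821]
tool_rot: [-3.141, 0.008, -2.942]
contact_force: [0.5, -0.2, -0.9]
opening: 0.0216
row [ 11.66 -36.49  -0.11] [ -0.15   0.08 -73.16]
```

View pics/w13.png

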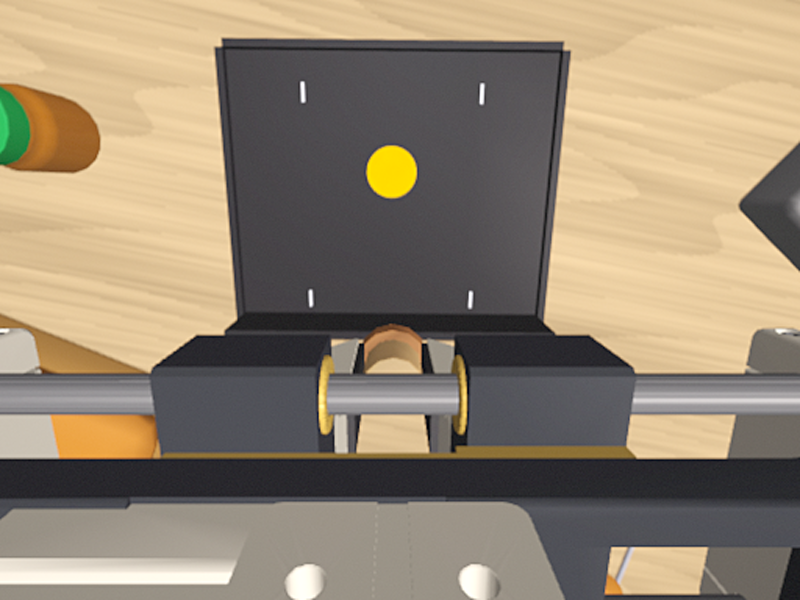

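```bash
python3 -m crank '[[11.7,-36.5,-0.1,0,0,60,0.15],[11.7,-36.5,-0.1,0,0,60,0.15],[11.7,-36.5,-0.1,0,0,60,0.15],[11.7,-36.5,-0.1,0,0,60,0.15],[11.7,-36.5,-0.1,0,0,60,0.15]]';python3 - <<'E'
from h import *
go(.5967,-.1405,.18,1.477)
E
```

```text
time: 27.25
tool_pos: [0.6019, -0.0722, 0.176]
tool_rot: [-3.138, -0.003, 2.398]
contact_force: [0.7, -0.5, 0.1]
opening: 0.0216
row [-4.24 -5.38 -0.39] [-2.900e-01 -5.000e-02  5.277e+01]
```

```bash
python3 -m crank '[[-4.2,-5.4,-0.4,0,0,52.8,0.15],[-4.2,-5.4,-0.4,0,0,52.8,0.15],[-4.2,-5.4,-0.4,0,0,52.8,0.15],[-4.2,-5.4,-0.4,0,0,52.8,0.15],[-4.2,-5.4,-0.4,0,0,52.8,0.15]]';python3 -m crank '[[0,0,0,0,0,0,0.15],[0,0,0,0,0,0,0.15]]';python3 - <<'E'
from h import *
go(.5967,-.1405,.18,1.477)
c=read_camera("wrist"); crop(c,0,0,512,384,"w14",[(rect(.5967,-.1405,-.094,.15,.066,.056),(0,255,255),True)])
E
```

```text
time: 27.88
tool_pos: [0.5971, -0.1385, 0.1799]
tool_rot: [-3.136, 0.001, 1.476]
contact_force: [0.3, 0.1, -0.8]
opening: 0.0214
time: 28.12
tool_pos: [0.5976, -0.1385, 0.1811]
tool_rot: [-3.138, 0.001, 1.486]
contact_force: [-1.0, 0.2, -1.0]
opening: 0.0215
row [-0.2  -0.07  0.11] [-0.18  0.09  0.51]
```

View pics/w14.png

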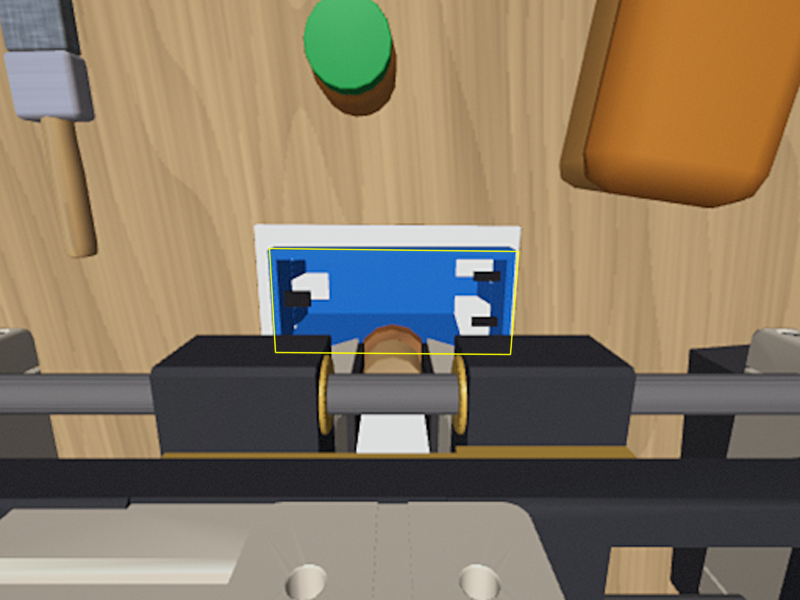

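```bash
python3 -m crank '[[-0.2,-0.1,4,0,0,0.5,0.15],[-0.2,-0.1,8,0,0,0.5,0.15],[-0.2,-0.1,10,0,0,0.5,0.15],[-0.2,-0.1,10,0,0,0.5,0.15],[-0.2,-0.1,10,0,0,0.5,0.15]]';python3 - <<'E'
from h import *
go(.5967,-.1405,.04,1.477)
E
```

```text
time: 28.8
tool_pos: [0.5974, -0.141, 0.0831]
tool_rot: [3.141, 0.002, 1.475]
contact_force: [0.4, -0.8, -0.6]
opening: 0.0217
row [ 0.05 -0.07  4.31] [ 0.01  0.13 -0.14]
```

```bash
python3 -m crank '[[0,-0.1,2,0,0.1,0,0.15],[0,-0.1,3.5,0,0.1,0,0.15],[0,-0.1,4.1,0,0.1,0,0.15],[0,-0.1,4.2,0,0.1,0,0.15],[0,-0.1,4.2,0,0.1,0,0.15]]';python3 - <<'E'
from h import *
go(.5967,-.1405,.04,1.477)
c=read_camera("wrist"); crop(c,0,0,512,384,"w15",[(rect(.5967,-.1405,-.094,.15,.066,.056),(0,255,255),True)])
E
```

```text
time: 29.42
tool_pos: [0.596, -0.1409, 0.0406]
tool_rot: [-3.141, 0.0, 1.474]
contact_force: [-0.5, 0.7, -1.0]
opening: 0.0214
row [0.05 0.06 0.06] [-0.03  0.02 -0.18]
```

View pics/w15.png

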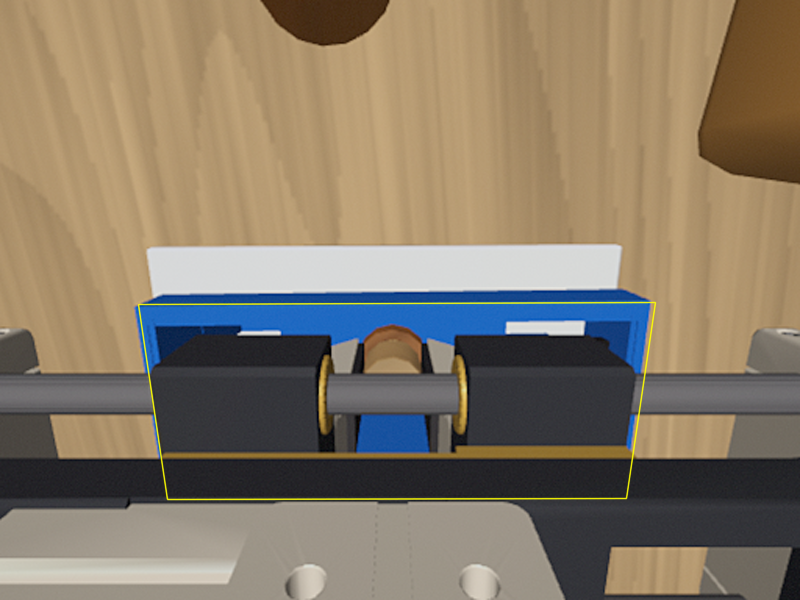

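```bash
python3 -m crank '[[0,0,0.1,0,0,0,0.15],[0,0,0.15,0,0,0,0.15],[0,0,0.15,0,0,0,0.15]]'
```

```text
time: 29.85
tool_pos: [0.596, -0.1409, 0.0395]
tool_rot: [-3.141, 0.001, 1.474]
contact_force: [-1.5, 0.9, 4.4]
opening: 0.0214
```

```bash
python3 -m crank '[[0,0,-0.05,0,0,0,0.45],[0,0,-0.05,0,0,0,0.45],[0,0,-0.05,0,0,0,0.45],[0,0,-0.05,0,0,0,0.45]]';python3 -m crank '[[0,0,-2,0,0,0,0.45],[0,0,-5,0,0,0,0.45],[0,0,-10,0,0,0,0.45],[0,0,-15,0,0,0,1],[-6,0,-16,0,0,0,1]]';python3 - <<'E'
from h import *
c=read_camera("wrist"); crop(c,0,0,512,384,"w16",[(rect(.5967,-.1405,-.094,.15,.066,.056),(0,255,255),True)])
go(.5956,-.1402,.2,3.048)
E
```

```text
time: 30.35
tool_pos: [0.5956, -0.1408, 0.0389]
tool_rot: [-3.14, 0.0, 1.474]
contact_force: [0.5, -0.3, 0.9]
opening: 0.041
time: 30.98
tool_pos: [0.5924, -0.1983, 0.2037]
tool_rot: [3.136, 0.002, 1.48]
contact_force: [1.0, -0.6, -0.7]
opening: 0.057
row [ 6.81 -0.16  0.26] [5.400e-01 8.000e-02 8.976e+01]
```

View pics/w16.png

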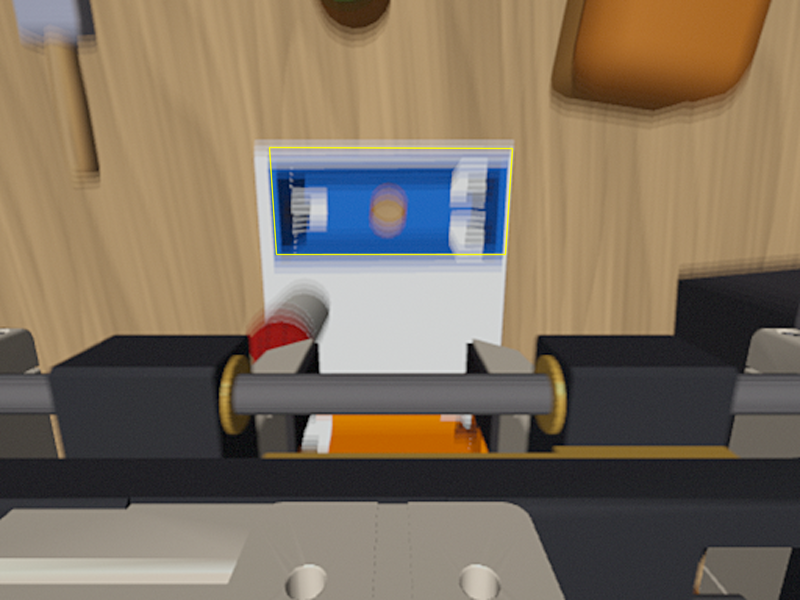

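```bash
python3 -m crank '[[6.5,-0.1,0,0,0,-53,1],[6.5,-0.1,0,0,0,-53,1],[6.5,-0.1,0,0,0,-53,1],[6.5,-0.1,0,0,0,-53,1],[6.5,-0.1,0,0,0,-53,1]]';python3 - <<'E'
from h import *
go(.5956,-.1402,.2,3.048)
E
```

```text
time: 31.65
tool_pos: [0.5952, -0.1356, 0.1986]
tool_rot: [-3.14, -0.002, 2.405]
contact_force: [-0.3, 0.4, -0.3]
opening: 0.092
row [-0.34 -0.31 -0.14] [ -0.04  -0.12 -36.87]
```

```bash
python3 -m crank '[[-0.2,-0.3,0,0,0,-36.9,1],[-0.2,-0.3,0,0,0,-36.9,1],[-0.2,-0.3,0,0,0,-36.9,1],[-0.2,-0.3,0,0,0,-36.9,1],[-0.2,-0.3,4,0,0,-36.9,1]]';python3 -m crank '[[0,0,0,0,0,0,1],[0,0,0,0,0,0,1]]';python3 - <<'E'
from h import *
go(.5956,-.1402,.0543,3.048)
c=read_camera("wrist"); crop(c,0,0,512,384,"w17",[(rect(.5967,-.1405,-.094,.15,.066,.056),(0,255,255),True),(circ(.596,-.141,.011,.039),(0,255,0),True),(circ(.596,-.141,.014,.009),(0,255,0),True)])
E
```

```text
time: 32.28
tool_pos: [0.5966, -0.14, 0.1613]
tool_rot: [-3.14, 0.005, 3.044]
contact_force: [0.4, 0.0, 0.1]
opening: 0.0919
time: 32.52
tool_pos: [0.5951, -0.1394, 0.1599]
tool_rot: [-3.141, -0.001, 3.043]
contact_force: [0.4, 0.2, 0.5]
opening: 0.0917
row [-0.06 -0.07 10.56] [-0.02 -0.04 -0.31]
```

View pics/w17.png

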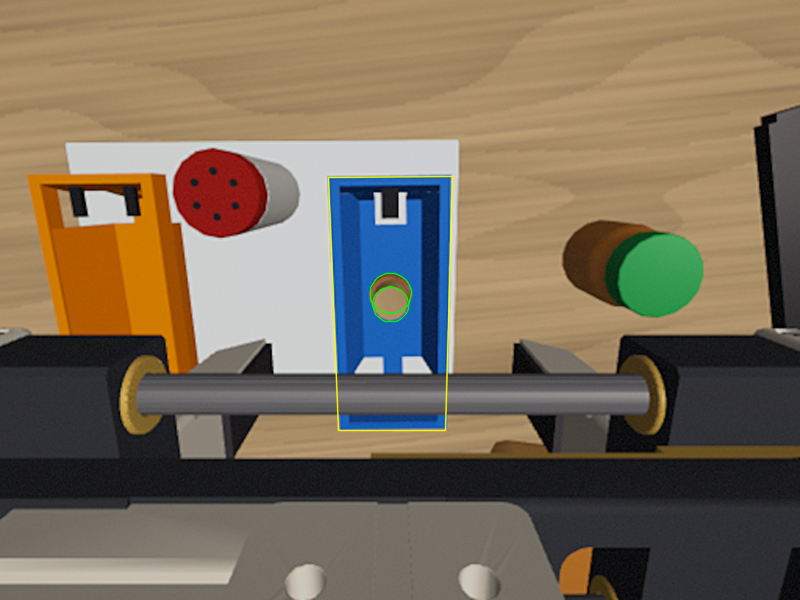

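Stamp upright at the tray's centre (390,297). Take the blue tray.

```bash
python3 -m crank '[[0,-0.1,5,0,0,-0.3,1],[0,-0.1,9,0,0,-0.3,1],[0,-0.1,10,0,0,-0.3,1],[0,-0.1,10,0,0,-0.3,1],[0,-0.1,10,0,0,-0.3,1]]';python3 - <<'E'
from h import *
go(.5956,-.1402,.0543,3.048)
E
```

```text
time: 33.2
tool_pos: [0.5959, -0.1407, 0.0613]
tool_rot: [-3.14, 0.002, 3.048]
contact_force: [-0.7, -0.1, 0.7]
opening: 0.0919
row [0.03 0.05 0.7 ] [-0.07  0.13  0.01]
```

```bash
python3 -m crank '[[0,0,0.6,0,0,0,1],[0,0,0.6,0,0,0,1],[0,0,0.6,0,0,0,0.7],[0,0,0.6,0,0,0,0.6],[0,0,0.6,0,0,0,0.6]]' 20;python3 -m crank '[[0,0,0,0,0,0,0.6],[0,0,0,0,0,0,0.6],[0,0,0,0,0,0,0.6]]' 25
```

```text
time: 33.83
tool_pos: [0.5945, -0.1402, 0.0531]
tool_rot: [-3.141, -0.001, 3.048]
contact_force: [0.7, 0.3, -0.9]
opening: 0.0666
time: 34.2
tool_pos: [0.5946, -0.1402, 0.0532]
tool_rot: [-3.141, -0.001, 3.048]
contact_force: [0.0, 0.6, 0.5]
opening: 0.0661
```

```bash
python3 -m crank '[[0,0,-0.8,0,0,0,0.6],[0,0,-3,0,0,0,0.6],[0,0,-6,0,0,0,0.6],[0,0,-9,0,0,0,0.6],[0,0,-11,0,0,0,0.6]]' 25;python3 -m crank '[[0,0,-1,0,0,0,0.6],[0,0,-1,0,0,0,0.6]]' 25;python3 - <<'E'
from h import *
c=read_camera("wrist"); crop(c,0,0,512,384,"w18")
go(.5749,.286,.18,-2.9346)
E
```

```text
time: 34.83
tool_pos: [0.5949, -0.1404, 0.1649]
tool_rot: [-3.141, 0.0, 3.048]
contact_force: [-0.8, -0.1, -1.7]
opening: 0.066
time: 35.08
tool_pos: [0.5948, -0.1403, 0.1735]
tool_rot: [-3.141, -0.001, 3.048]
contact_force: [-0.4, -0.1, -2.1]
opening: 0.066
row [ 5.92 42.25 -0.73] [  0.02  -0.13 -17.22]
```

View pics/w18.png

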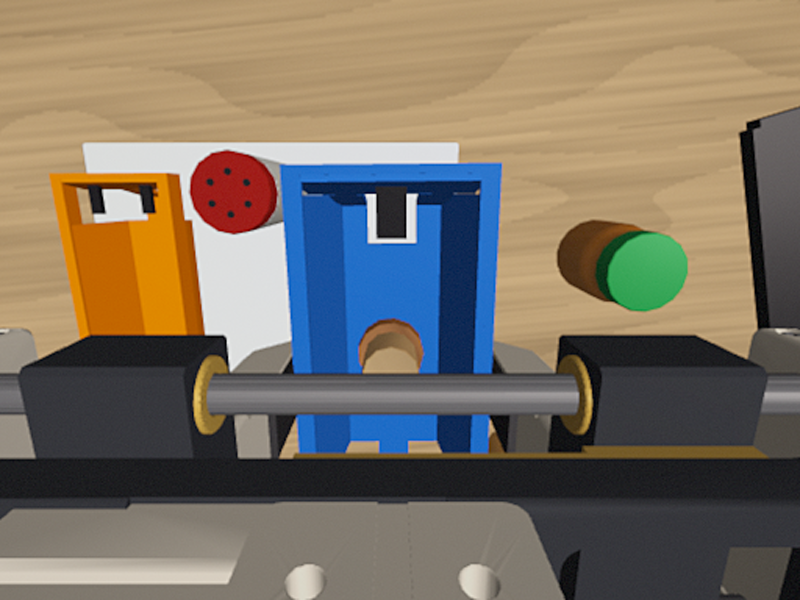

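```bash
python3 -m crank '[[0.14,1,0,0,0,-1,0.6],[0.5,3.5,-0.3,0,0,-2.5,0.6],[1,7,-0.7,0,0,-4,0.6],[1.5,11,-0.7,0,0,-6,0.6],[2.1,15,-0.7,0,0,-8,0.6]]' 25;python3 - <<'E'
from h import *
go(.5749,.286,.18,-2.9346)
E
```

```text
time: 35.75
tool_pos: [0.5871, 0.0129, 0.1792]
tool_rot: [3.141, -0.003, -3.094]
contact_force: [0.1, -0.5, -1.7]
opening: 0.0655
row [-0.09 27.34 -0.06] [ 0.04 -0.16 -9.11]
```

```bash
python3 -m crank '[[0,4,0,0,0,-2,0.6],[0,8,0,0,0,-4,0.6],[0,12,0,0,0,-6,0.6],[0,16,0,0,0,-8,0.6],[0,19.5,0,0,0,-9,0.6]]' 25;python3 -m crank '[[0,2.5,0,0,0,0,0.6],[0,4.5,0,0,0,0,0.6],[0,6,0,0,0,0,0.6],[0,7,0,0,0,0,0.6],[0,7.4,0,0,0,0,0.6]]' 25;python3 -m crank '[[0,0,0,0,0,0,0.6],[0,0,0,0,0,0,0.6]]' 25;python3 - <<'E'
from h import *
go(.5749,.286,.0533,-2.9346)
c=read_camera("wrist"); crop(c,0,0,512,384,"w19")
E
```

```text
time: 36.38
tool_pos: [0.5778, 0.2079, 0.1791]
tool_rot: [3.141, -0.003, -2.936]
contact_force: [1.3, -0.3, -2.5]
opening: 0.0658
time: 37.0
tool_pos: [0.5638, 0.2785, 0.18]
tool_rot: [3.142, -0.001, -2.938]
contact_force: [-1.2, -0.6, -2.4]
opening: 0.0657
time: 37.25
tool_pos: [0.5641, 0.2777, 0.1801]
tool_rot: [3.142, -0.001, -2.939]
contact_force: [0.2, 0.5, -3.4]
opening: 0.0657
row [-1.24  0.59 12.68] [ 0.   -0.08 -0.26]
```

View pics/w19.png

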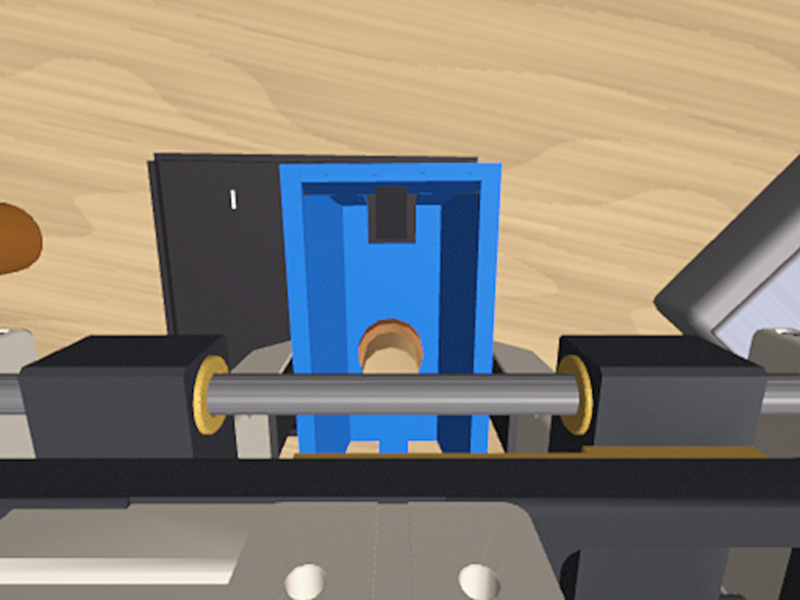

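Stamp still upright. Correct and descend in stages.

```bash
python3 -m crank '[[-0.6,0.3,0,0,0,-0.2,0.6],[-1.2,0.6,1.5,0,0,-0.2,0.6],[-1.2,0.6,4,0,0,-0.2,0.6],[-1.2,0.6,7,0,0,-0.2,0.6],[-1.2,0.6,9,0,0,-0.2,0.6]]' 25;python3 -m crank '[[0,0,0.5,0,0,0,0.6],[0,0,0.5,0,0,0,0.6]]' 25;python3 - <<'E'
from h import *
go(.5749,.286,.0533,-2.9346)
E
```

```text
time: 37.92
tool_pos: [0.5736, 0.2865, 0.0872]
tool_rot: [-3.141, -0.004, -2.935]
contact_force: [-0.9, 0.1, -2.2]
opening: 0.0659
time: 38.17
tool_pos: [0.5744, 0.2867, 0.0847]
tool_rot: [3.141, -0.002, -2.935]
contact_force: [0.4, 0.6, -1.1]
opening: 0.0658
row [-0.04 -0.08  3.14] [ 0.01 -0.1  -0.01]
```

```bash
python3 -m crank '[[0,-0.1,1,0,0,0,0.6],[0,-0.1,2,0,0,0,0.6],[0,-0.1,2.5,0,0,0,0.6],[0,-0.1,2.8,0,0,0,0.6],[0,-0.1,2.8,0,0,0,0.6]]' 25;python3 - <<'E'
from h import *
go(.5749,.286,.0533,-2.9346)
E
```

```text
time: 38.8
tool_pos: [0.5744, 0.2856, 0.0569]
tool_rot: [3.141, -0.002, -2.935]
contact_force: [0.1, -0.9, -2.1]
opening: 0.0659
row [-0.06  0.03  0.36] [ 0.01 -0.1  -0.02]
```

```bash
python3 -m crank '[[-0.05,0,0.2,0,-0.1,0,0.6],[-0.05,0,0.32,0,-0.1,0,0.6],[-0.05,0,0.38,0,-0.1,0,0.6],[-0.05,0,0.38,0,-0.1,0,0.6]]' 25;python3 - <<'E'
from h import *
go(.5749,.286,.0533,-2.9346)
c=read_camera("wrist"); crop(c,0,0,512,384,"w20",__import__("ov").drawlist())
E
```

```text
time: 39.3
tool_pos: [0.5749, 0.2857, 0.0533]
tool_rot: [3.141, 0.0, -2.935]
contact_force: [-0.3, 0.1, -2.2]
opening: 0.0658
row [-0.01  0.03 -0.  ] [ 0.01  0.02 -0.02]
```

View pics/w20.png

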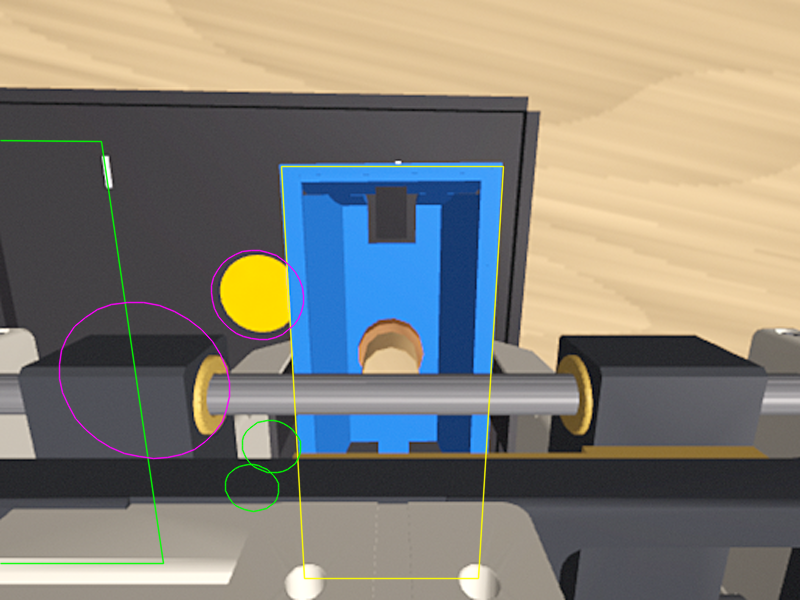

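```bash
python3 -m crank '[[0,0.03,0.1,0,0,0,0.6],[0,0.03,0.15,0,0,0,0.6],[0,0.03,0.15,0,0,0,0.6]]' 25
```

```text
time: 39.72
tool_pos: [0.575, 0.2858, 0.0531]
tool_rot: [-3.142, 0.001, -2.935]
contact_force: [-3.0, -2.5, 7.3]
opening: 0.0656
```

Seated at its original spot. Release and lift.

```bash
python3 -m crank '[[0,0,-0.1,0,0,0,0.8],[0,0,-0.1,0,0,0,0.95],[0,0,-0.1,0,0,0,0.95],[0,0,-0.1,0,0,0,0.95]]';python3 -m crank '[[0,0,-3,0,0,0,1],[0,0,-8,0,0,0,1],[0,0,-13,0,0,0,1],[0,0,-13,0,0,0,1],[0,0,-13,0,0,0,1]]';python3 - <<'E'
from h import *
c=read_camera("wrist"); crop(c,0,0,512,384,"w21",__import__("ov").drawlist())
go(.5803,-.2994,.18,3.052)
E
```

```text
time: 40.22
tool_pos: [0.5748, 0.2861, 0.0526]
tool_rot: [3.141, 0.0, -2.935]
contact_force: [-0.1, -0.7, 0.3]
opening: 0.0869
time: 40.85
tool_pos: [0.5744, 0.2859, 0.1822]
tool_rot: [3.141, -0.001, -2.935]
contact_force: [-0.0, 0.2, -0.6]
opening: 0.092
row [ 11.4  -57.39   0.17] [-0.03 -0.12 16.98]
```

View pics/w21.png

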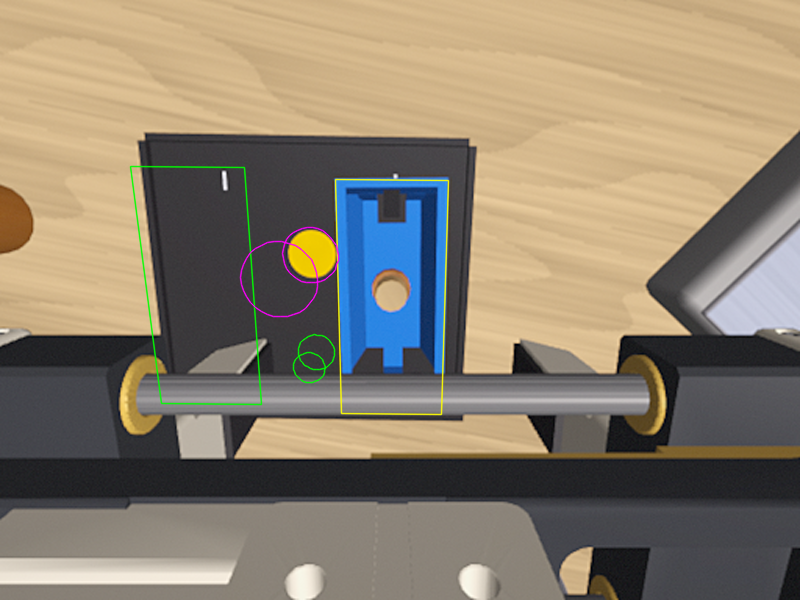

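```bash
python3 -m crank '[[11.4,-57.4,0,0,0,17,1],[11.4,-57.4,0,0,0,17,1],[11.4,-57.4,0,0,0,17,1],[11.4,-57.4,0,0,0,17,1],[11.4,-57.4,0,0,0,17,1]]';python3 - <<'E'
from h import *
go(.5803,-.2994,.18,3.052)
E
```

```text
time: 41.52
tool_pos: [0.5772, -0.0283, 0.181]
tool_rot: [3.141, -0.003, 3.052]
contact_force: [0.1, 0.6, 1.0]
opening: 0.0919
row [ -2.75 -26.97   0.07] [ 0.04 -0.16 -0.02]
```

```bash
python3 -m crank '[[-2.7,-27,0,0,0,0,1],[-2.7,-27,0,0,0,0,1],[-2.7,-27,0,0,0,0,1],[-2.7,-27,0,0,0,0,1],[-2.7,-27,0,0,0,0,1]]';python3 -m crank '[[0,0,0,0,0,0,1],[0,0,0,0,0,0,1]]';python3 - <<'E'
from h import *
go(.5803,-.2994,.0546,3.052)
c=read_camera("wrist"); crop(c,0,0,512,384,"w22",[(rect(.581,-.2992,-.0896,.15,.066,.056),(0,255,0),True)])
E
```

```text
time: 42.15
tool_pos: [0.5794, -0.3012, 0.1802]
tool_rot: [3.14, -0.003, 3.048]
contact_force: [-0.3, 0.8, -0.5]
opening: 0.0918
time: 42.4
tool_pos: [0.5808, -0.2958, 0.1819]
tool_rot: [3.14, -0.001, 3.053]
contact_force: [0.2, 0.7, 0.6]
opening: 0.0915
row [ 0.   -0.38 12.73] [ 0.1  -0.07  0.06]
```

View pics/w22.png

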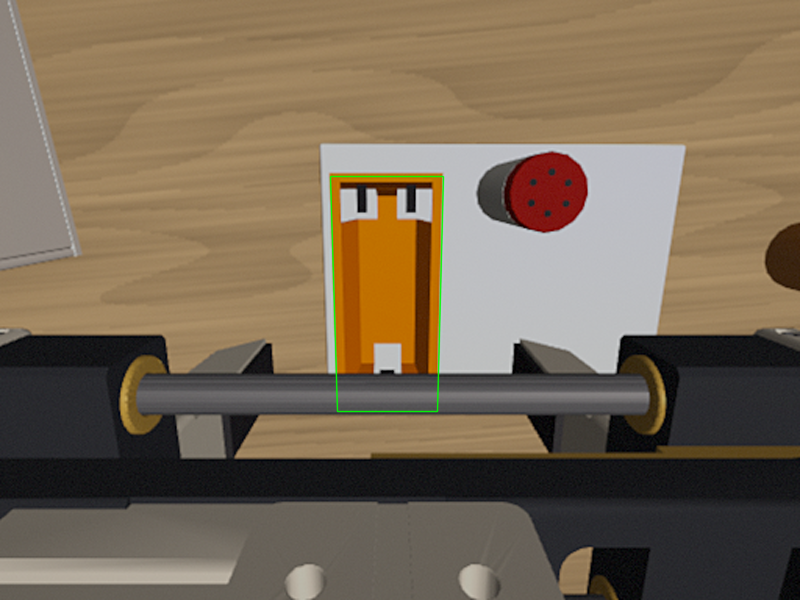

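```bash
python3 -m crank '[[0,-0.4,5,0,0,0,1],[0,-0.4,9,0,0,0,1],[0,-0.4,12,0,0,0,1],[0,-0.4,12,0,0,0,1],[0,-0.4,12,0,0,0,1]]';python3 - <<'E'
from h import *
go(.5803,-.2994,.0546,3.052)
E
```

```text
time: 43.08
tool_pos: [0.5815, -0.3012, 0.0643]
tool_rot: [-3.141, 0.002, 3.053]
contact_force: [0.5, -0.7, 0.3]
opening: 0.0914
row [0.14 0.17 0.97] [-0.04  0.13  0.05]
```

```bash
python3 -m crank '[[0.1,0.15,0.8,0,0,0,1],[0.1,0.15,0.8,0,0,0,1],[0.1,0.15,0.8,0,0,0,0.7],[0.1,0.15,0.8,0,0,0,0.6],[0.1,0.15,0.8,0,0,0,0.6]]' 25;python3 -m crank '[[0,0,0,0,0,0,0.6],[0,0,0,0,0,0,0.6],[0,0,0,0,0,0,0.6]]' 25
```

```text
time: 43.7
tool_pos: [0.5796, -0.3002, 0.0548]
tool_rot: [3.141, 0.0, 3.051]
contact_force: [-0.1, 1.0, 1.6]
opening: 0.0661
time: 44.08
tool_pos: [0.5796, -0.3002, 0.0548]
tool_rot: [3.141, 0.0, 3.051]
contact_force: [0.4, 0.4, 2.2]
opening: 0.0656
```

```bash
python3 -m crank '[[0,0,-2,0,0,0,0.6],[0,0,-7,0,0,0,0.6],[0,0,-12,0,0,0,0.6],[0,0,-16,0,0,0,0.6],[0,0,-16,0,0,0,0.6]]' 25;python3 - <<'E'
from h import *
go(.577,.2858,.21,-2.9366)
E
```

```text
time: 44.7
tool_pos: [0.5808, -0.3011, 0.2185]
tool_rot: [-3.138, 0.007, 3.052]
contact_force: [-0.0, 0.1, -2.2]
opening: 0.0659
row [ 5.66 58.42  0.62] [ -0.25   0.35 -16.9 ]
```

```bash
python3 -m crank '[[5.7,58.4,0,0,0,-17,0.6],[5.7,58.4,0,0,0,-17,0.6],[5.7,58.4,0,0,0,-17,0.6],[5.7,58.4,0,0,0,-17,0.6],[5.7,58.4,0,0,0,-17,0.6]]';python3 - <<'E'
from h import *
go(.577,.2858,.21,-2.9366)
E
```

```text
time: 45.32
tool_pos: [0.5763, 0.0142, 0.213]
tool_rot: [3.141, -0.002, -2.935]
contact_force: [1.5, -0.3, -1.3]
opening: 0.0656
row [-5.64 26.56  0.32] [ 0.06 -0.12  0.08]
```

```bash
python3 -m crank '[[-5.6,26.5,0,0,0,0,0.6],[-5.6,26.5,0,0,0,0,0.6],[-5.6,26.5,0,0,0,0,0.6],[-5.6,26.5,0,0,0,0,0.6],[-5.6,26.5,0,0,0,0,0.6]]';python3 -m crank '[[0,0,2,0,0,0,0.6],[0,0,6,0,0,0,0.6],[0,0,6,0,0,0,0.6]]';python3 - <<'E'
from h import *
go(.577,.2858,.0968,-2.9366)
c=read_camera("wrist"); crop(c,0,0,512,384,"w23",__import__("ov").drawlist())
c=read_camera("scene");crop(c,180,180,420,360,"s23",__import__("ov").drawlist())
E
```

```text
time: 45.95
tool_pos: [0.5762, 0.2865, 0.2126]
tool_rot: [3.141, -0.003, -2.931]
contact_force: [-0.6, -0.3, -1.9]
opening: 0.066
time: 46.32
tool_pos: [0.5755, 0.2815, 0.1505]
tool_rot: [-3.14, -0.009, -2.936]
contact_force: [1.2, -0.0, -1.4]
opening: 0.0658
row [-0.29  0.4   5.37] [-0.08 -0.51  0.06]
```

View pics/w23.png

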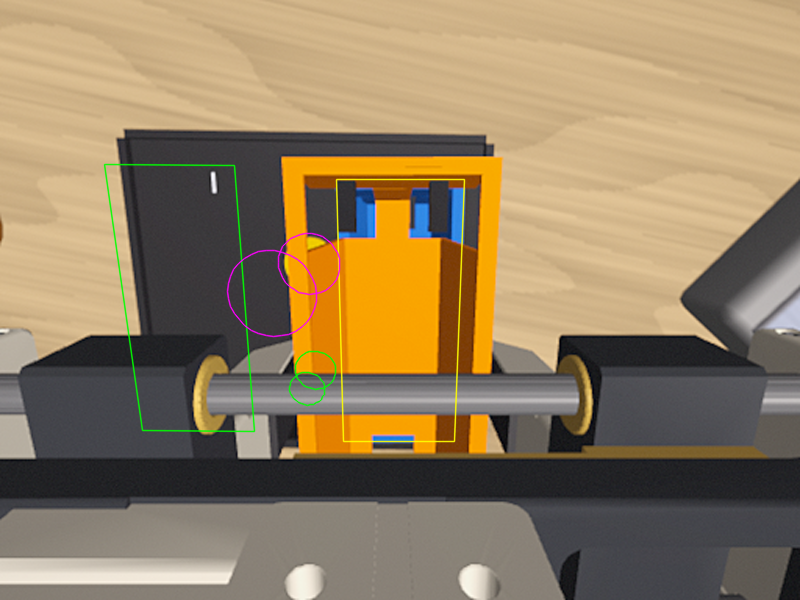

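View pics/s23.png

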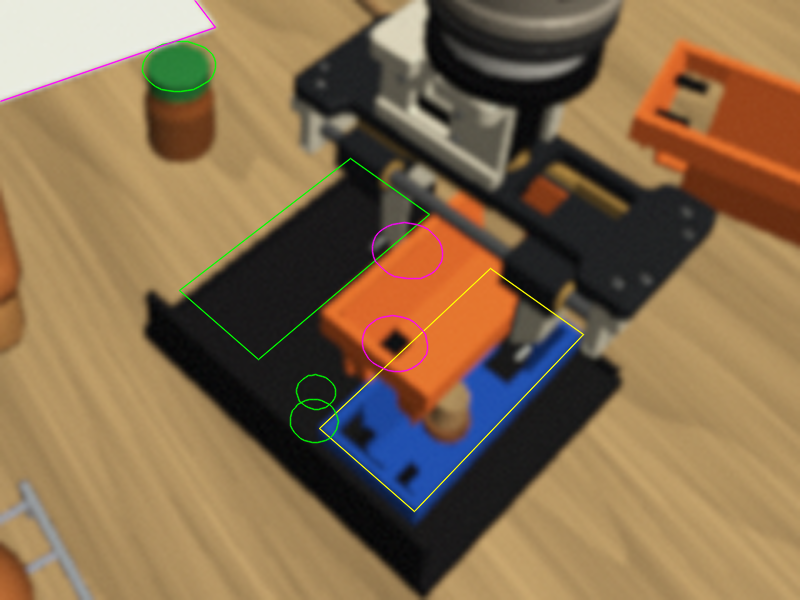

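```bash
python3 -m crank '[[-0.2,0.4,0.5,0,0,0,0.6],[-0.2,0.4,2,0,0,0,0.6],[-0.2,0.4,3,0,0,0,0.6],[-0.2,0.4,3,0,0,0,0.6],[-0.2,0.4,3,0,0,0,0.6]]';python3 - <<'E'
from h import *
go(.577,.2858,.0968,-2.9366)
E
```

```text
time: 47.05
tool_pos: [0.579, 0.2875, 0.1249]
tool_rot: [3.141, 0.001, -2.935]
contact_force: [0.6, -0.1, -1.1]
opening: 0.0661
row [ 0.23 -0.13  2.81] [0.02 0.03 0.1 ]
```

```bash
python3 -m crank '[[0.2,-0.1,0.5,0,0,0,0.6],[0.2,-0.1,1.2,0,0,0,0.6],[0.2,-0.1,1.7,0,0,0,0.6],[0.2,-0.1,1.7,0,0,0,0.6],[0.2,-0.1,1.7,0,0,0,0.6]]';python3 - <<'E'
from h import *
go(.577,.2858,.0968,-2.9366)
c=read_camera("scene");crop(c,220,215,380,360,"s24",__import__("ov").drawlist())
E
```

```text
time: 47.68
tool_pos: [0.5772, 0.2861, 0.1079]
tool_rot: [3.141, 0.001, -2.935]
contact_force: [-0.1, -0.1, -0.0]
opening: 0.0655
row [ 0.03 -0.03  1.11] [0.02 0.03 0.1 ]
```

View pics/s24.png

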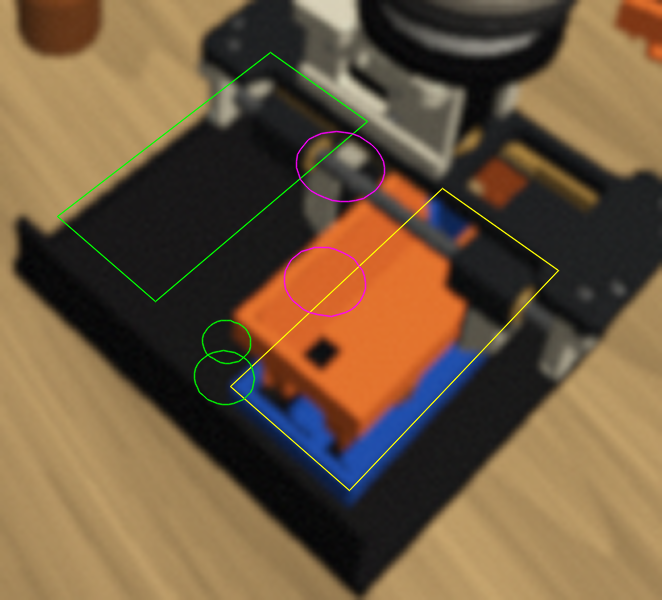

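```bash
python3 -m crank '[[0,0,0.4,0,0,0,0.6],[0,0,0.7,0,0,0,0.6],[0,0,0.9,0,0,0,0.6],[0,0,0.9,0,0,0,0.6]]'
```

```text
time: 48.22
tool_pos: [0.577, 0.286, 0.0985]
tool_rot: [3.141, -0.0, -2.935]
contact_force: [0.1, 0.8, -0.5]
opening: 0.0656
```

```bash
python3 -m crank '[[0,0,0.1,0,0,0,0.6],[0,0,0.2,0,0,0,0.6],[0,0,0.2,0,0,0,0.6]]'
```

```text
time: 48.6
tool_pos: [0.5771, 0.2861, 0.0968]
tool_rot: [3.141, 0.0, -2.935]
contact_force: [0.0, 0.4, -1.8]
opening: 0.0656
```

```bash
python3 -m crank '[[0,0,0.05,0,0,0,0.6],[0,0,0.1,0,0,0,0.6],[0,0,0.1,0,0,0,0.6]]'; python3 - <<'E'
from h import *
c=read_camera("wrist"); crop(c,0,0,512,384,"w24",[(rect(.577,.2858,.205,.15,.066,.098),(0,255,255),True),(rect(.577,.2858,.205,.15,.066,.056),(0,255,255),True)])
E
```

```text
time: 48.98
tool_pos: [0.5771, 0.2861, 0.0967]
tool_rot: [3.141, 0.001, -2.935]
contact_force: [-2.1, -1.2, 5.8]
opening: 0.0656
```

View pics/w24.png

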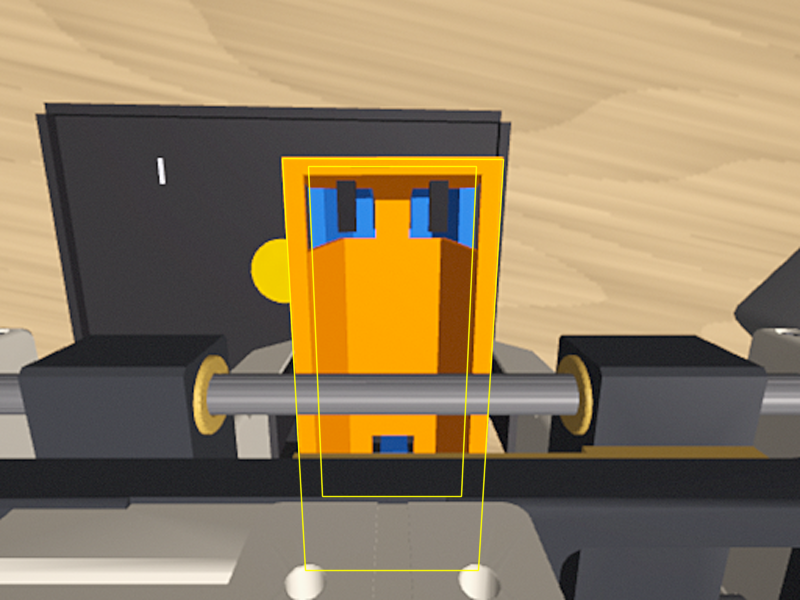

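Contact exactly at the expected seated height (42 mm). Release and lift, then check.

```bash
python3 -m crank '[[0,0,-0.08,0,0,0,0.8],[0,0,-0.08,0,0,0,0.95],[0,0,-0.08,0,0,0,0.95],[0,0,-0.08,0,0,0,0.95]]';python3 -m crank '[[0,0,-3,0,0,0,1],[0,0,-8,0,0,0,1],[0,0,-10,0,0,0,1],[3,-12,-10,0,0,0,1],[3,-12,-10,0,0,0,1]]';python3 -m crank '[[2,-6,0,0,0,0,1],[2,-6,0,0,0,0,1]]';python3 - <<'E'
from h import *
d=[(rect(.577,.2858,.205,.15,.066,.098),(0,255,255),True),(rect(.577,.2858,.205,.15,.066,.056),(0,255,255),True)]
c=read_camera("wrist"); crop(c,0,0,512,384,"w25",d)
c=read_camera("scene");crop(c,220,215,380,360,"s25",d)
c=read_camera("top");crop(c,95,125,210,225,"t25",d)
go(.5234,-.2139,.19,1.476)
E
```

```text
time: 49.52
tool_pos: [0.5771, 0.2861, 0.0964]
tool_rot: [3.141, 0.0, -2.935]
contact_force: [-1.6, 0.8, 0.7]
opening: 0.087
time: 50.15
tool_pos: [0.5721, 0.1615, 0.1967]
tool_rot: [-3.141, 0.001, -2.933]
contact_force: [0.9, -1.0, 0.6]
opening: 0.0916
time: 50.4
tool_pos: [0.5649, 0.0957, 0.1967]
tool_rot: [-3.141, -0.0, -2.94]
contact_force: [0.5, 0.9, 0.6]
opening: 0.0916
row [ 10.55 -29.89   0.64] [ 0.000e+00  7.000e-02 -7.273e+01]
```

View pics/w25.png

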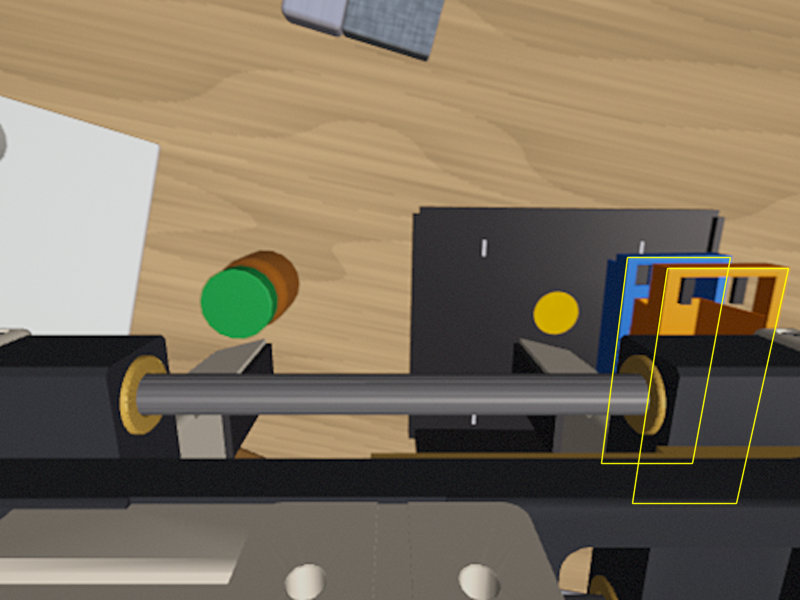

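View pics/s25.png

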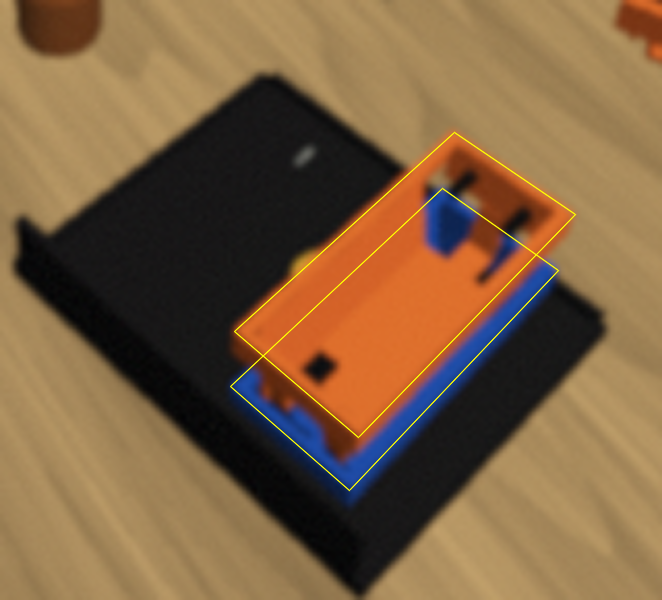

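View pics/t25.png

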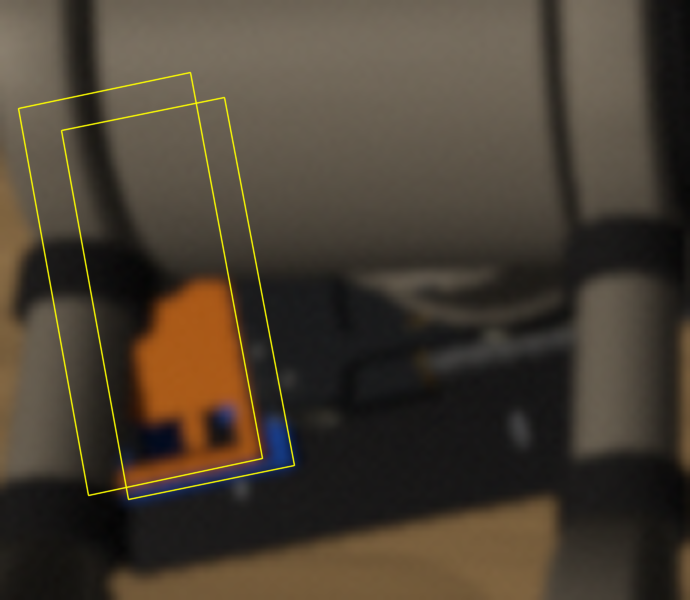

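```bash
python3 -m crank '[[10.5,-29.9,0,0,0,60,1],[10.5,-29.9,0,0,0,60,1],[10.5,-29.9,0,0,0,60,1],[10.5,-29.9,0,0,0,60,1],[10.5,-29.9,0,0,0,60,1]]';python3 - <<'E'
from h import *
go(.5234,-.2139,.19,1.476)
E
```

```text
time: 51.18
tool_pos: [0.525, -0.2104, 0.1964]
tool_rot: [3.141, 0.0, 2.407]
contact_force: [0.9, 0.1, -0.6]
opening: 0.0919
row [-0.12 -0.36  0.64] [ 0.06 -0.   53.37]
```

```bash
python3 -m crank '[[-0.1,-0.3,0,0,0,53.4,1],[-0.1,-0.3,0,0,0,53.4,1],[-0.1,-0.3,0,0,0,53.4,1],[-0.1,-0.3,0,0,0,53.4,1],[-0.1,-0.3,0,0,0,53.4,1]]';python3 -m crank '[[0,0,0,0,0,0.5,1],[0,0,4,0,0,0.5,1],[0,0,4,0,0,0.5,1]]';python3 - <<'E'
from h import *
go(.5234,-.2139,.068,1.476)
E
```

```text
time: 51.8
tool_pos: [0.5242, -0.2114, 0.1963]
tool_rot: [3.141, -0.001, 1.475]
contact_force: [0.5, -0.5, -0.5]
opening: 0.0916
time: 52.18
tool_pos: [0.5219, -0.2114, 0.154]
tool_rot: [-3.136, -0.003, 1.474]
contact_force: [-0.5, 0.7, -0.6]
opening: 0.0919
row [-0.26  0.22  8.6 ] [-0.31 -0.17 -0.09]
```

```bash
python3 -m crank '[[-0.25,0.1,3,0,0,0,1],[-0.25,0.1,6,0,0,0,1],[-0.25,0.1,8,0,0,0,1],[-0.25,0.1,8,0,0,0,1],[-0.25,0.1,8,0,0,0,1]]';python3 - <<'E'
from h import *
go(.5234,-.2139,.068,1.476)
E
```

```text
time: 52.8
tool_pos: [0.5248, -0.2159, 0.0779]
tool_rot: [3.139, 0.001, 1.471]
contact_force: [0.9, -0.6, -0.6]
opening: 0.0916
row [ 0.19 -0.16  0.99] [ 0.13  0.03 -0.27]
```

```bash
python3 -m crank '[[0.2,-0.1,0.8,0,0,-0.2,1],[0.2,-0.1,0.9,0,0,-0.2,1],[0.2,-0.1,0.9,0,0,-0.2,1]]';python3 - <<'E'
from h import *
go(.5234,-.2139,.068,1.476)
E
```

```text
time: 53.18
tool_pos: [0.523, -0.2136, 0.0675]
tool_rot: [3.141, -0.0, 1.474]
contact_force: [0.0, -0.2, -0.8]
opening: 0.0919
row [-0.03  0.04 -0.05] [ 0.02 -0.02 -0.13]
```

```bash
python3 -m crank '[[0,0,0,0,0,0,0.3],[0,0,0,0,0,0,0.3],[0,0,0,0,0,0,0.3],[0,0,0,0,0,0,0.3],[0,0,0,0,0,0,0.3]]' 20;python3 -m crank '[[0,0,0,0,0,0,0.3],[0,0,0,0,0,0,0.3],[0,0,0,0,0,0,0.3]]' 20
```

```text
time: 53.8
tool_pos: [0.523, -0.2136, 0.0674]
tool_rot: [3.141, -0.0, 1.473]
contact_force: [0.3, -0.5, 0.1]
opening: 0.0462
time: 54.18
tool_pos: [0.523, -0.2136, 0.0674]
tool_rot: [3.141, -0.0, 1.473]
contact_force: [1.2, -0.4, -0.2]
opening: 0.0396
```

```bash
python3 -m crank '[[0,0,-2,0,0,0,0.3],[0,0,-8,0,0,0,0.3],[0,0,-14,0,0,0,0.3],[0,0,-14.5,0,0,0,0.3]]' 20;python3 - <<'E'
from h import *
go(.5661,.2229,.215,1.771)
E
```

```text
time: 54.68
tool_pos: [0.5247, -0.2146, 0.217]
tool_rot: [3.133, 0.003, 1.474]
contact_force: [0.3, -0.0, -3.0]
opening: 0.0396
row [43.94 -0.13  0.05] [  0.45   0.26 -17.04]
```

```bash
python3 -m crank '[[43.9,-0.1,0,0,0,-17,0.3],[43.9,-0.1,0,0,0,-17,0.3],[43.9,-0.1,0,0,0,-17,0.3],[43.9,-0.1,0,0,0,-17,0.3],[43.9,-0.1,0,0,0,-17,0.3]]' 20;python3 - <<'E'
from h import *
go(.5661,.2229,.215,1.771)
E
```

```text
time: 55.3
tool_pos: [0.5517, 0.0994, 0.2108]
tool_rot: [-3.139, -0.001, 1.77]
contact_force: [1.4, -0.3, -1.8]
opening: 0.04
row [11.82  3.86 -0.43] [-0.15 -0.04 -0.05]
```

```bash
python3 -m crank '[[5,1.5,0,0,0,0,0.3],[9,3,0,0,0,0,0.3],[11.3,3.9,0,0,0,0,0.3],[11.8,3.9,0,0,0,0,0.3],[11.8,3.9,0,0,0,0,0.3]]' 20;python3 -m crank '[[0,0,0,0,0,0,0.3],[0,0,0,0,0,0,0.3]]' 20;python3 - <<'E'
from h import *
go(.5661,.2229,.215,1.771)
c=read_camera("scene");crop(c,200,180,400,330,"s26",[(circ(.566,.2237,.02,.096),(0,255,0),True)])
E
```

```text
time: 55.92
tool_pos: [0.5667, 0.2204, 0.2113]
tool_rot: [-3.139, 0.0, 1.771]
contact_force: [-0.8, -0.8, -3.4]
opening: 0.0397
time: 56.18
tool_pos: [0.5675, 0.2199, 0.2126]
tool_rot: [3.141, -0.0, 1.769]
contact_force: [0.4, -0.9, -1.8]
opening: 0.0395
row [ 0.32 -0.08 -0.24] [ 0.02 -0.01 -0.12]
```

View pics/s26.png

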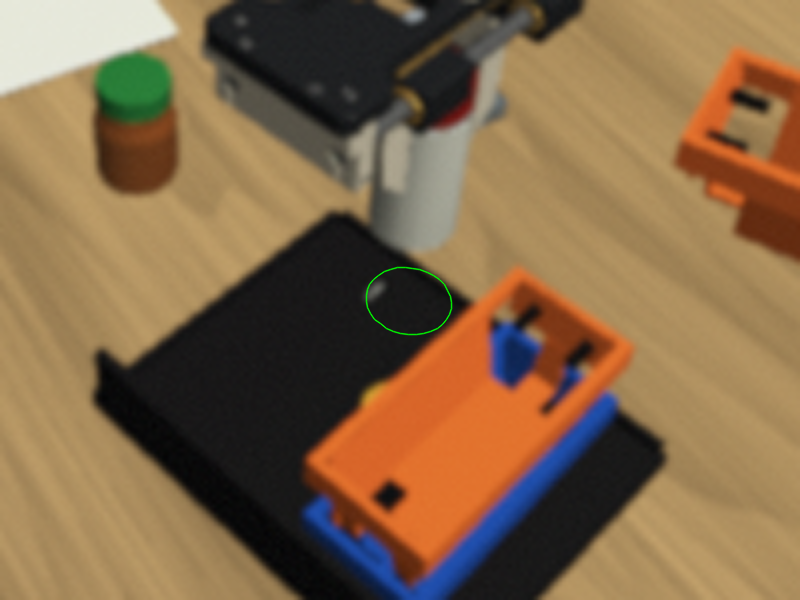

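```bash
python3 -m crank '[[0.2,-0.1,1,0,0,-0.1,0.3],[0.2,-0.1,3,0,0,-0.1,0.3],[0.2,-0.1,3.5,0,0,-0.1,0.3],[0.2,-0.1,3.5,0,0,-0.1,0.3],[0.2,-0.1,3.5,0,0,-0.1,0.3]]' 20;python3 - <<'E'
from h import *
go(.5661,.2229,.0674,1.771)
E
```

```text
time: 56.85
tool_pos: [0.5664, 0.2227, 0.1782]
tool_rot: [3.14, -0.0, 1.772]
contact_force: [1.0, -0.6, -1.6]
opening: 0.0397
row [ 0.02 -0.05 11.08] [ 0.09 -0.02  0.05]
```

```bash
python3 -m crank '[[0,0,1.5,0,0,0,0.3],[0,0,3,0,0,0,0.3],[0,0,4.5,0,0,0,0.3],[0,0,5,0,0,0,0.3],[0,0,5,0,0,0,0.3]]' 20;python3 - <<'E'
from h import *
go(.5661,.2229,.0674,1.771)
E
```

```text
time: 57.48
tool_pos: [0.5659, 0.2226, 0.127]
tool_rot: [-3.141, -0.0, 1.772]
contact_force: [-0.4, -1.0, -2.4]
opening: 0.0396
row [0.02 0.02 5.96] [-0.03 -0.01  0.06]
```

```bash
python3 -m crank '[[0,0,1.5,0,0,0,0.3],[0,0,3,0,0,0,0.3],[0,0,4.5,0,0,0,0.3],[0,0,5.3,0,0,0,0.3],[0,0,5.4,0,0,0,0.3]]' 20;python3 - <<'E'
from h import *
go(.5661,.2229,.0674,1.771)
c=read_camera("wrist"); crop(c,0,0,512,384,"w27")
E
```

```text
time: 58.1
tool_pos: [0.5657, 0.2226, 0.0727]
tool_rot: [-3.141, -0.0, 1.772]
contact_force: [0.3, -0.5, -2.8]
opening: 0.0398
row [0.02 0.04 0.53] [-0.06 -0.01  0.06]
```

View pics/w27.png

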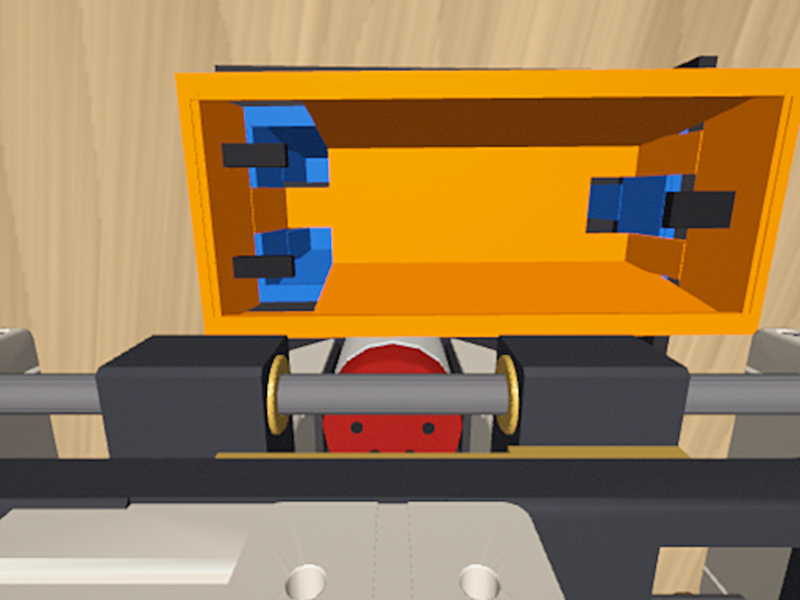

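```bash
python3 -m crank '[[0,0,0.3,0,0,0,0.3],[0,0,0.5,0,0,0,0.3],[0,0,0.55,0,0,0,0.3],[0,0,0.55,0,0,0,0.3]]' 20
```

```text
time: 58.65
tool_pos: [0.5661, 0.2227, 0.0681]
tool_rot: [3.141, -0.0, 1.772]
contact_force: [-0.2, -0.0, -2.5]
opening: 0.0395
```

```bash
python3 -m crank '[[0,0,0.1,0,0,0,0.3],[0,0,0.15,0,0,0,0.3],[0,0,0.15,0,0,0,0.3]]' 20
```

```text
time: 59.02
tool_pos: [0.5663, 0.2227, 0.0674]
tool_rot: [3.14, -0.0, 1.772]
contact_force: [-2.7, -0.4, 5.5]
opening: 0.0397
```

Down on the spot. Release, lift and back off.

```bash
python3 -m crank '[[0,0,-0.05,0,0,0,0.7],[0,0,-0.05,0,0,0,0.9],[0,0,-0.05,0,0,0,0.9],[0,0,-0.05,0,0,0,0.9],[0,0,-0.05,0,0,0,0.9]]';python3 -m crank '[[0,0,-3,0,0,0,1],[0,0,-8,0,0,0,1],[0,0,-13,0,0,0,1],[0,0,-15,0,0,0,1],[0,0,-15,0,0,0,1]]';python3 - <<'E'
from h import *
d=[(rect(.577,.2858,.205,.15,.066,.098),(0,255,255),True),(circ(.566,.2237,.02,.096),(0,255,0),True)]
c=read_camera("wrist"); crop(c,0,0,512,384,"w28",d)
E
python3 -m crank '[[-25,-5,0,0,0,0,1],[-25,-5,0,0,0,0,1],[-25,-5,0,0,0,0,1],[-25,-5,0,0,0,0,1],[-25,-5,0,0,0,0,1]]'
```

```text
time: 59.65
tool_pos: [0.5661, 0.2227, 0.067]
tool_rot: [3.141, -0.0, 1.772]
contact_force: [-0.1, 0.5, 0.1]
opening: 0.0817
time: 60.28
tool_pos: [0.5667, 0.2229, 0.2188]
tool_rot: [3.137, -0.0, 1.772]
contact_force: [-0.1, 0.1, -0.7]
opening: 0.0919
time: 60.95
tool_pos: [0.5661, -0.0362, 0.2149]
tool_rot: [-3.139, -0.001, 1.767]
contact_force: [-0.9, 0.6, -1.1]
opening: 0.092
```

View pics/w28.png

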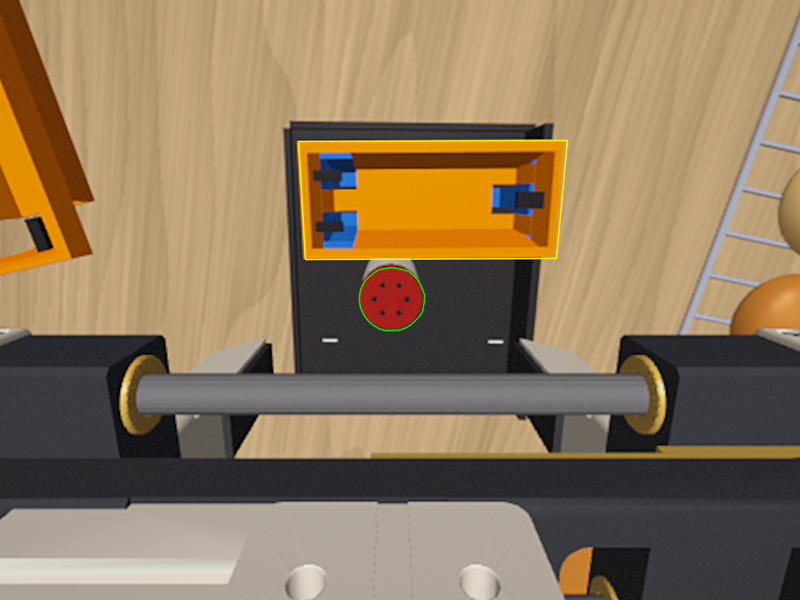

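```bash
python3 -m crank '[[-10,0,0,0,0,0,1],[-10,0,0,0,0,0,1],[-10,0,0,0,0,0,1]]';python3 - <<'E'
from h import *
d=[(rect(.577,.2858,.205,.15,.066,.098),(0,255,255),True),(circ(.566,.2237,.02,.096),(0,255,0),True),(circ(.586,.0024,.025,.075),(0,255,0),True)]
c=read_camera("top"); crop(c,80,110,330,297,"t29",d)
c=read_camera("scene"); crop(c,180,190,400,355,"s29",d)
E
```

```text
time: 61.32
tool_pos: [0.5868, -0.1316, 0.215]
tool_rot: [-3.14, -0.002, 1.769]
contact_force: [-0.5, 0.4, -0.3]
opening: 0.0921
```

View pics/t29.png

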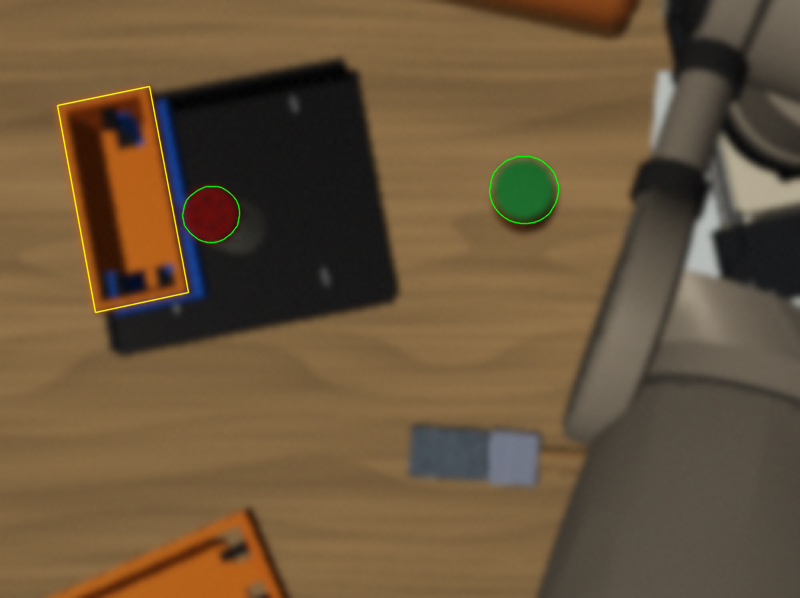

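View pics/s29.png

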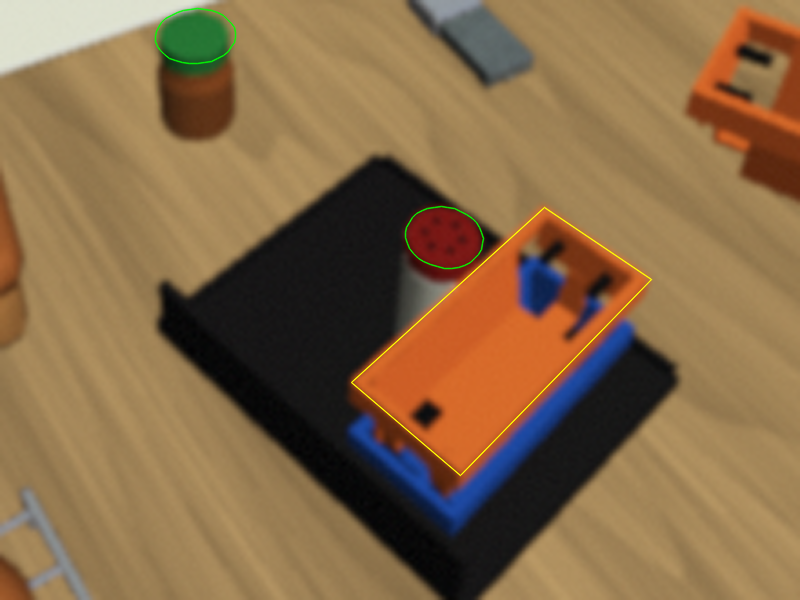

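The stack is level at the expected height, the dredger is back on its spot, and the jar and brush show no shift. Handing in.

```bash
python3 -c "
from cell import robot
print(robot.hand_in())"
```

```text
the job is handed in; nothing more can be done
None
```

The job is done and handed in at about 61 s. I moved the dredger, then the orange tray, then the blue tray onto the white board. I then stood the stamp upright in the middle of the blue tray. The blue tray with the stamp went back to its place, the orange tray went on top turned end for end, and the dredger went back upright on its yellow spot.

**Last checks:**
- **Stack:** the orange tray took contact 42 mm above the blue tray's underside, as expected. Its rim lines up with the expected outline in all three cameras, so the stack sits level.
- **Blue tray and dredger:** both were set down within about 1 mm of where they were first gripped. The dredger's top matches its original position in the pictures.
- **Stamp:** it was standing upright when last seen, just before the orange tray covered it. The orange tray is seated level above it, but I could not see the stamp afterwards.
- **Bystanders:** the jar matches its starting outline. The brush and loaf show no visible shift where they were in view, but I did not measure them.
- **Forces:** the highest reading was about 12 N, when the orange tray was set on the board, and no check failed or disagreed.

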